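# Slide the stock crate into its bay and shut the gate

## Robot

A 7-joint arm with a two-finger parallel gripper is mounted at the origin on a cart in front of the work surface, level with it; the furniture and walls round the work are solid. World frame = base frame: x ahead of the robot, y to its left, z up, the work surface at z = 0. Lengths are in m, angles in rad, forces in N, time in s.
With the tool pointing down it reaches from about 0.425 to 0.875 m from the base axis. Payload 4.7 kg.
Tool frame: the origin (TCP) lies between the finger pads; the fingertips stand 8 mm ahead of it and the grasp point (between the pads) lies 11 mm behind it (manip.tips_ahead is the distance from the TCP to the fingertips, in m); z points along the fingers, y is the direction in which the jaws open and shut (so a half turn about z gives the same grasp; the last joint's range is limited). The gripper opens to 85 mm and grips with 20 to 120 N. Pads are 22 mm wide; open, the fingers measure 114 mm over their backs; the gripper's body (76 mm by 85 mm) begins 54 mm behind the grasp point. The pads swing forward as they close: fully open they stand 13 mm farther back than shut.
Start: joints at [-1.133, 0.321, -0.07, 1.45, 0.023, 1.371, -0.057], TCP at [0.267, 0.593, 0.239] pointing down, gripper open.
Joint ranges: [-2.86, 2.86], [-0.3, 2.09], [-1.38, 1.24], [0.06, 2.45], [-1.56, 4.7], [0.09, 2.05], [-2.69, 2.69]. Speed limits (rad/s): [2.57, 2.57, 3.14, 3.14, 3.14, 3.14, 3.14].

## Interface

Orientations are given as a unit quaternion [w, x, y, z].
In Python, from bench import telemetry, cams, close_job, look_for, outline_of, manip gives the robot as it stands.
- The arm moves only by the tool servo_tool, never from a script. Its argument "steps" is text: rows parted by semicolons, each of 7 numbers parted by spaces: the shift along the tool's x, y, z in units of 0.025 m (1.0 is 0.025 m), then the turn, a rotation vector about the tool's x, y, z in units of 6 degrees (1.0 is 6 degrees), then the gripper's target within -1 to 1 (fully open at 1, half-way at 0, shut at -1). In form: tx ty tz rx ry rz jaw; .... A call has 1 to 12 rows; each row shifts and turns the commanded pose from where the row before left it, along the tool's axes as they then stand; what a row does not reach is not made up. A row lasts 1/12 s, in which the tool goes at most 41.7 mm and 7.16 degrees, less where a joint would pass 70% of its speed; a pose out of reach is approached as far as the arm can. A call with a number of a shift or a turn outside -1 to 1 is refused whole. A call with a gripper value outside its range is refused whole. The fingers move at their own pace and stop on an object; "newtons" is the grip in N (left out, the last holds). Time passes only in rows, so rows that do not move let the fingers close. It gives the time, the measured TCP pose, the force and the opening at its end, in the units of the state.
- telemetry.observe(): the state, without advancing time (a new reading comes with each control period).
- cams.grab_frame(name): name is "scene" or "top" or "wrist"; returns a dict with "frame" (384x512x3 uint8, red, green, blue), "intrinsics" (3x3 intrinsics, pixels), "R" (3x3) and "t" (3): a world point X has camera coordinates R X + t. Camera axes: x right, y down, z forward; pixel columns grow to the right and rows downward; lengths in m; the calibration is good to about 2 mm. A picture is of the moment at which its call begins. There is no depth.
- close_job(): hands the job in, once; it reports no verdict.
Trained networks look in the newest picture that a camera, given by its name, has taken for a name from the list of things; names that differ only in an ending like _2 or _b are one class to them, and where a whole thing is asked for, a point or a joint stands for the part that bears it (a point fixed in the world has none). Each returns a list of dicts, best first, with "conf" (0 to 1); they miss things now and then, are a little off and sometimes report something else, mostly with a low value. They report only what shows in the picture. A call takes as long as a camera call. They do not tell look-alikes from the thing itself.
- look_for(query, camera): "extent" ([left, top, right, bottom] in pixels, round what is visible of it).
- outline_of(query, camera): "region" (384x512 bool, what is visible of it) and "extent" ([left, top, right, bottom] in pixels, round what is visible of it).
The state is a dict: "time_s": time; "qpos": joint angles; "qd": joint speeds; "effort": joint torques, N m; "tcp_pos": TCP position; "tool_rot": TCP orientation; "force": force on the tool from outside, world axes, zero at the start; "wrist_torque": the same for the moment, N m; "gripper_width": finger opening in m.
Only numpy, scipy, OpenCV 4.12 (cv2) and the standard library are available. Lean on these libraries where they do the work, as an engineer would, in place of code of your own. Each camera call takes 0.05 s, during which the arm holds its last target.

## Task

Push the tall wooden stock crate, low near its base so that it slides upright without tipping, into the aluminium bay until it stands home against the end wall. Then push the red gate bar fully shut across the mouth behind it. Only push with the fingers: do not lift or tip the crate, leave the two jars standing in its top, and do not disturb the other things on the worktop.

Things in the scene. Friction and masses are not known exactly. Their poses are not given: they have to be found in the camera images.
- crate: tall heavy crate of pale boards with dark corner straps, 100 (x) x 90 (y) x 175 mm high, flat solid sides, 0.6-0.85 kg, two 70 g jars loose in its top. Origin: centre of its underside, z up. Starts outside the bay's mouth; its +y side (100 mm wide) faces away from the bay: push there. Friction on the worktop 0.45-0.75: it slides if pushed below about 50 mm, tips if pushed high up
- bay: fixed low aluminium bay, mouth toward its +y; the crate goes in along -y. Origin: point on the worktop under the crate's centre when home (then the crate's axes lie along the bay's). End wall's inner face: y = -45 mm. Side rails 35 mm high, inner faces x = +-57 mm, up to y = +20 mm. No floor. At home the crate's +y side stands 25 mm outside these rails
- bay_mouth (a point): middle of the bay's mouth on the worktop, at bay x = 0, y = +44 mm: here the flared ends of the side rails stand 160 mm apart, narrowing to 114 mm at bay y = +20 mm
- gate (a joint): red gate bar's angle about its upright hinge, rad: 0 shut (bar along the bay's x), grows opening; 1.57 = bar along the bay's +y; stops at 0 and 2.2. Shutting turns it counter-clockwise from above. No spring, 0.12 N m of friction. Bar 12 mm thick, 32 to 52 mm above the worktop; shut, it clears a crate that is home by 9 mm and is blocked by one that is not
- gate_hinge (a point): on the gate's hinge axis at mid height of the bar (42 mm up), at bay x = +88, y = +60 mm; the post is 60 mm high and 18 mm thick
- gate_tip (a point): middle of the free end of the red gate bar (black rubber end), 173 mm from the hinge axis, 42 mm up; when shut it is at bay x = -85, y = +60 mm, 35 mm beyond the crate's side
- jar_left: small amber jar with a black lid, 38 mm across, 60 mm high, loose in the crate's top tray (centre at crate x = +21 mm at the start). Origin: centre of its underside, z up
- jar_right: small amber jar with a black lid, 38 mm across, 60 mm high, loose in the crate's top tray (centre at crate x = -21 mm at the start). Origin: centre of its underside, z up
- bottle_lime: bystander: lime-green squeeze bottle, 42 mm across, 130 mm high. Origin: centre of its underside
- wood_stamp: bystander: turned wooden stamp, 38 mm across, 55 mm high. Origin: centre of its underside
- clear_pack_1: bystander: sweet in a clear pack, 65 x 62 x 35 mm. Origin: centre of its underside
- clear_pack_2: bystander: sweet in a clear pack, 65 x 61 x 34 mm. Origin: centre of its underside
- kitchen_timer: bystander: pale kitchen timer, 62 x 66 x 20 mm. Origin: centre of its underside
- black_mould_11: bystander: square black mould with four green sweets, 80 x 80 x 18 mm. Origin: centre of its underside
Things that resemble listed ones, but are neither listed nor needed, are in the scene too. Of the things that look like the bay, the larger one is meant. What is shaped like the crate but pink is not meant.

How it is judged:
By the outcome, as a careful person would: the job done as asked, in the order asked, and still so for the second after the job is handed in, with the robot touching nothing.
It also fails if it takes over 58 s, if anything falls off the work surface, if the arm or the gripper's body presses on something with over 40 N, if the wrist force passes 120 N, or if a joint passes its speed limit or range.

## Working session

There is one attempt and no reset: what is moved stays moved. The work goes in short steps, Python scripts to look and compute and a tool call to move; the robot and the scene stay as the last step left them, time stands still between calls to the robot, and variables do not carry over. Pictures are saved under pics/ and viewed, and the job is handed in when it is done.

Besides the shell and the picture viewer there is one more tool, called after "Call:" as name(argument=value, ...) on one line, values as JSON. servo_tool: Moves the arm, as the interface text tells. Its arguments: {"type":"object","properties":{"steps":{"type":"string"},"newtons":{"type":"number"}},"required":["steps"]}

```bash
ls; mkdir -p pics
python3 - <<'E'
from bench import telemetry, cams, look_for, manip
import cv2
s=telemetry.observe()
for k in ('time_s','tcp_pos','tool_rot','gripper_width','force'): print(k,s[k])
print(manip.tips_ahead)
for n in ('scene','top','wrist'):
    f=cams.grab_frame(n); cv2.imwrite(f'pics/{n}0.png',cv2.cvtColor(f['frame'],cv2.COLOR_RGB2BGR))
    import numpy as np
    print(n,np.round(f['intrinsics'],1).tolist(),np.round(f['R'],3).tolist(),np.round(f['t'],3).tolist())
E
```

```text
pics
time_s 0.0
tcp_pos [0.26712581 0.59198027 0.23820387]
tool_rot [-1.45871064e-04  2.10313183e-01  9.77633575e-01 -9.68173741e-04]
gripper_width 0.08532391787761262
force [-0.276743   -0.34350007  0.57230281]
0.008
scene [[470.7, 0.0, 246.5], [0.0, 470.7, 194.3], [0.0, 0.0, 1.0]] [[0.993, -0.12, 0.016], [-0.091, -0.822, -0.562], [0.081, 0.556, -0.827]] [-0.473, 0.143, 1.51]
top [[459.5, 0.0, 257.5], [0.0, 459.5, 184.8], [0.0, 0.0, 1.0]] [[-0.128, -0.992, 0.007], [-0.896, 0.112, -0.43], [0.426, -0.061, -0.903]] [0.121, 0.483, 1.718]
wrist [[294.8, 0.0, 253.7], [0.0, 294.8, 192.4], [0.0, 0.0, 1.0]] [[0.412, 0.911, -0.0], [0.873, -0.395, 0.287], [0.262, -0.119, -0.958]] [-0.649, -0.036, 0.379]
```

View pics/scene0.png

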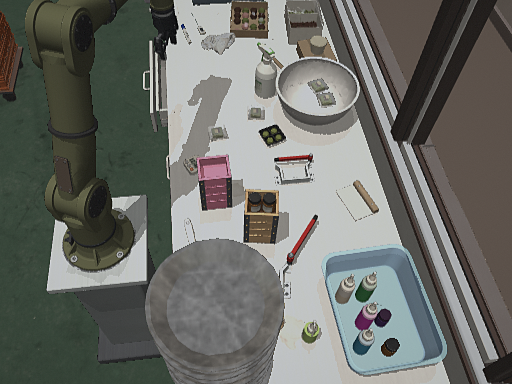

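View pics/top0.png

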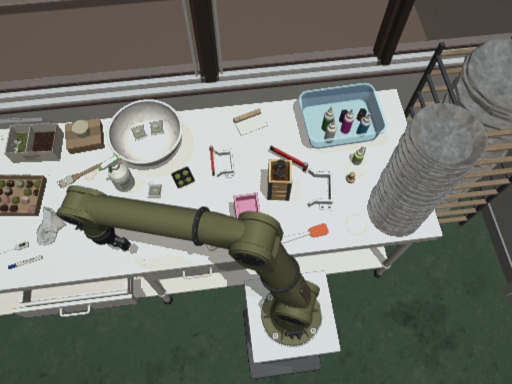

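Run:
```python
from bench import look_for
for c in ('scene','top'):
  for q in ('crate','bay','gate','gate_hinge','gate_tip','jar_left','bottle_lime','wood_stamp','clear_pack_1','kitchen_timer','black_mould_11'):
    print(c,q,[(round(d['conf'],2),[round(v) for v in d['extent']]) for d in look_for(q,c)][:4])
```

```text
scene crate [(0.81, [244, 188, 281, 243]), (0.67, [197, 156, 230, 211]), (0.4, [300, 321, 318, 342])]
scene bay [(0.76, [283, 212, 318, 298])]
scene gate [(0.61, [275, 155, 314, 162]), (0.54, [286, 213, 318, 262])]
scene gate_hinge [(0.72, [273, 155, 310, 161]), (0.6, [289, 217, 318, 262])]
scene gate_tip [(0.63, [284, 214, 316, 261]), (0.5, [273, 154, 311, 164])]
scene jar_left [(0.51, [260, 194, 277, 211]), (0.48, [288, 215, 316, 263]), (0.42, [246, 105, 261, 116])]
scene bottle_lime [(0.71, [302, 325, 319, 344])]
scene wood_stamp [(0.35, [280, 215, 317, 299])]
scene clear_pack_1 [(0.75, [249, 106, 262, 118]), (0.6, [262, 195, 274, 212])]
scene kitchen_timer [(0.51, [186, 158, 199, 173])]
scene black_mould_11 [(0.61, [260, 129, 282, 147]), (0.42, [287, 215, 319, 263])]
top crate [(0.98, [235, 192, 260, 216]), (0.62, [264, 158, 290, 200]), (0.59, [277, 169, 285, 179]), (0.48, [271, 146, 305, 168])]
top bay [(0.76, [272, 144, 332, 209]), (0.6, [208, 146, 232, 177])]
top gate [(0.74, [271, 145, 307, 170])]
top gate_hinge [(0.61, [268, 144, 307, 170])]
top gate_tip [(0.62, [273, 146, 307, 171])]
top jar_left []
top bottle_lime [(0.64, [351, 147, 368, 163])]
top wood_stamp [(0.51, [344, 173, 357, 184])]
top clear_pack_1 [(0.48, [146, 184, 162, 197])]
top kitchen_timer [(0.56, [207, 245, 215, 250])]
top black_mould_11 [(0.75, [169, 167, 196, 189])]
```

Run:
```python
import cv2
a=cv2.imread('pics/top0.png'); cv2.imwrite('pics/topc.png',cv2.resize(a[125:245,225:385],None,fx=5,fy=5,interpolation=cv2.INTER_CUBIC))
a=cv2.imread('pics/scene0.png'); cv2.imwrite('pics/scc.png',cv2.resize(a[140:350,180:330],None,fx=2.8*1,fy=2.8,interpolation=cv2.INTER_CUBIC))
```

```text
(no output)
```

View pics/topc.png

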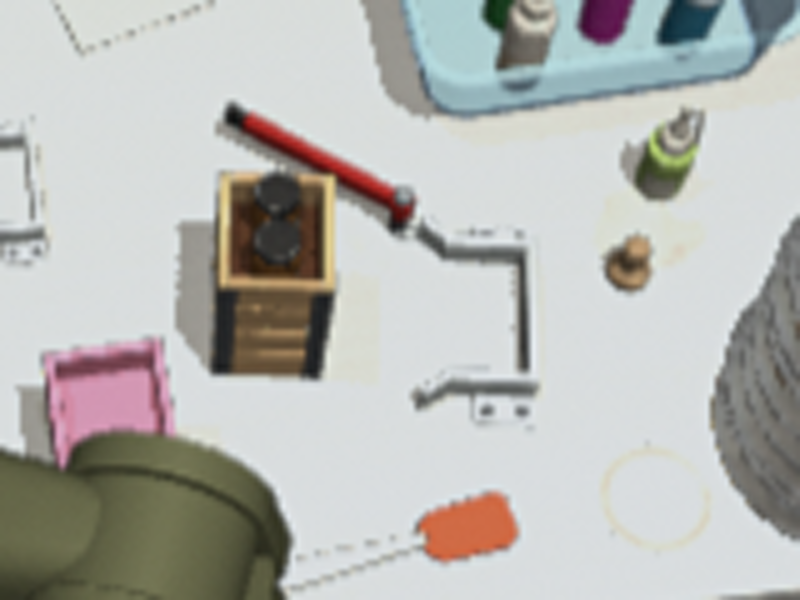

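View pics/scc.png

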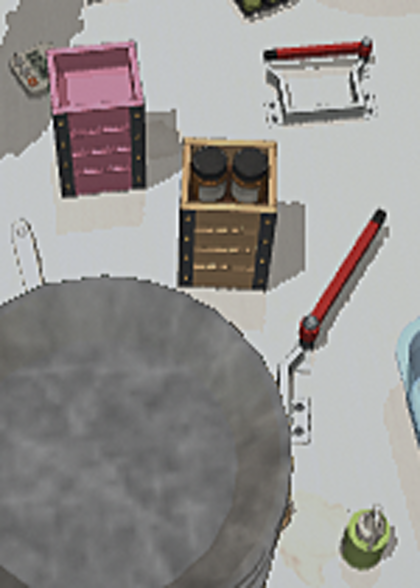

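```bash
cat > h.py <<'E'
import numpy as np, cv2
from bench import cams
def ray(f,uv,z):
    K,R,t=[np.array(f[k]) for k in('intrinsics','R','t')]
    C=-R.T@t; d=R.T@np.linalg.inv(K)@np.array([uv[0],uv[1],1.]); return (C+d*(z-C[2])/d[2])
def proj(f,X):
    K,R,t=[np.array(f[k]) for k in('intrinsics','R','t')]
    p=(R@np.asarray(X,float).T).T+t; p=p@K.T; return p[...,:2]/p[...,2:]
def tf(p,yaw,X):
    c,s=np.cos(yaw),np.sin(yaw); X=np.asarray(X,float); return np.stack([p[0]+c*X[...,0]-s*X[...,1],p[1]+s*X[...,0]+c*X[...,1],X[...,2]],-1)
E
python3 - <<'E'
from h import *
f=cams.grab_frame('top'); 
import pickle; pickle.dump(f,open('top.pkl','wb')); pickle.dump(cams.grab_frame('scene'),open('scene.pkl','wb'))
C=lambda x,y:((x+.5)/5-.5+225,(y+.5)/5-.5+125)
P={'hingeknob60':(403,195,.06),'tip42':(233,113,.052),'lowflare35':(418,395,.035),'upflare35':(418,222,.035),
'uprail_inner_near':(447,247,.035),'uprail_inner_far':(517,247,.035),'lowrail_in_near':(450,373,.035),'lowrail_in_far':(517,373,.035),
'crTL':(218,173,.175),'crTR':(334,177,.175),'crBR':(332,292,.175),'crBL':(218,290,.175),'crBotL':(213,372,0),'crBotR':(322,377,0),
'j1':(278,192,.2),'j2':(277,241,.2),'stamp':(628,280,0),'bottle':(665,190,0)}
for k,v in P.items(): print(k,np.round(ray(f,C(*v[:2]),v[2])[:2],4))
E
```

```text
hingeknob60 [ 0.5897 -0.1547]
tip42 [ 0.6903 -0.0254]
lowflare35 [ 0.4188 -0.1399]
upflare35 [ 0.5754 -0.1676]
uprail_inner_near [ 0.5491 -0.1877]
uprail_inner_far [ 0.5417 -0.2462]
lowrail_in_near [ 0.4349 -0.1693]
lowrail_in_far [ 0.428  -0.2238]
crTL [0.5679 0.0081]
crTR [ 0.553  -0.0817]
crBR [ 0.4544 -0.0642]
crBL [0.467  0.0221]
crBotL [0.4751 0.0203]
crBotR [ 0.4592 -0.0694]
j1 [ 0.5322 -0.0329]
j2 [ 0.4905 -0.0258]
stamp [ 0.5157 -0.3426]
bottle [ 0.5971 -0.3932]
```

```bash
cat > ov.py <<'E'
from h import *
import pickle,sys
def ov(f,bay,crate,gate,box,sc,name,cr=True):
    im=cv2.cvtColor(f['frame'],cv2.COLOR_RGB2BGR)[box[1]:box[3],box[0]:box[2]]
    im=cv2.resize(im,None,fx=sc,fy=sc,interpolation=cv2.INTER_CUBIC)
    def L(p,pts,col,close=False):
        q=proj(f,tf(p[:2],p[2],pts)); q=((q-np.array(box[:2])+.5)*sc-.5)
        cv2.polylines(im,[np.round(q*8).astype(np.int32)],close,col,1,cv2.LINE_AA,3)
    for z in(0,.035):
        L(bay,[(.08,.044,z),(.057,.02,z),(.057,-.045,z),(-.057,-.045,z),(-.057,.02,z),(-.08,.044,z)],(255,0,255) if z else (255,0,0))
    L(bay,[(.088,.06,0),(.088,.06,.06)],(0,200,0))
    a=gate; L(bay,[(.088,.06,.042),(.088-.173*np.cos(a),.06+.173*np.sin(a),.042)],(0,255,0))
    if cr:
      for z in(0,.175): L(crate,[(.05,.045,z),(.05,-.045,z),(-.05,-.045,z),(-.05,.045,z)],(255,255,0),True)
    cv2.imwrite(name,im)
E
python3 - <<'E'
from ov import *
for n,b,s in(('top',(225,125,385,245),5),('scene',(225,170,345,310),4)):
    f=pickle.load(open(n+'.pkl','rb'))
    ov(f,(.490,-.197,-.16),(.5106,-.029,-.16),1.5+.5,b,s,f'pics/ov_{n}.png')
E
```

```text
(no output)
```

View pics/ov_top.png

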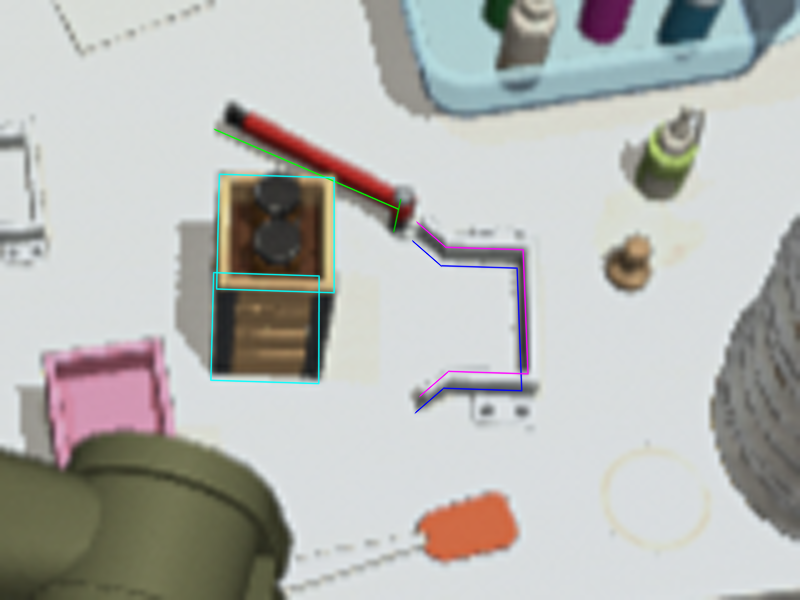

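View pics/ov_scene.png

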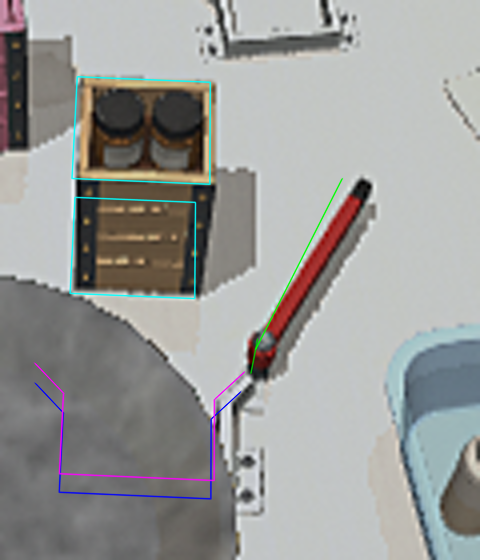

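Run:
```python
from h import *
import pickle
f=pickle.load(open('top.pkl','rb')); C=lambda x,y:((x+.5)/5-.5+225,(y+.5)/5-.5+125)
for p in((45,355,.175),(162,340,.175),(174,432,.175),(62,455,.175)): print(np.round(ray(f,C(*p[:2]),p[2]),3))
g=pickle.load(open('scene.pkl','rb'))
for p in((197,157,.175),(229,155,.175),(230,180,.175),(199,182,.175),(202,209,0),(232,205,0)): print(np.round(ray(g,p[:2],p[2]),3))
C=-np.array(g['R']).T@g['t'];print(C)
# crate corners in scene: crop *4 origin 225,170
for x,y,z in((80,77,.175),(214,82,.175),(213,184,.175),(77,180,.175),(72,290,0),(203,297,0)):
  print(np.round(ray(g,((x+.5)/4-.5+225,(y+.5)/4-.5+170),z),4))
```

```text
[0.429 0.159 0.175]
[0.431 0.07  0.175]
[0.355 0.071 0.175]
[0.347 0.155 0.175]
[0.336 0.16  0.175]
[0.437 0.157 0.175]
[0.43  0.06  0.175]
[0.336 0.063 0.175]
[0.335 0.077 0.   ]
[ 0.437  0.082 -0.   ]
[ 0.36072238 -0.77884325  1.33723641]
[0.4707 0.0224 0.175 ]
[0.5703 0.0069 0.175 ]
[ 0.5554 -0.0819  0.175 ]
[ 0.4578 -0.0676  0.175 ]
[ 0.4563 -0.0631  0.    ]
[ 0.56   -0.0812  0.    ]
```

```bash
cat > plan.py <<'E'
import numpy as np
from scipy.spatial.transform import Rotation as Ro, Slerp
from bench import telemetry
def st():
    s=telemetry.observe(); q=s['tool_rot']; return np.array(s['tcp_pos']),Ro.from_quat([q[1],q[2],q[3],q[0]]),s
def tgt(yaw,phi):
    X=np.array([np.cos(yaw),np.sin(yaw),0]);Y=np.array([-np.sin(yaw),np.cos(yaw),0]);k=np.array([0,0,1.])
    z=-np.cos(phi)*k-np.sin(phi)*Y; return Ro.from_matrix(np.stack([X.astype(float)*0+np.cross(X,z),X,z],1))
def rows(p0,R0,p1,R1,n,jaw,dec=2):
    "straight rows from p0,R0 to p1,R1; returns rounded rows and where they end"
    rv=(R0.inv()*R1).as_rotvec(); out=[];p=p0.copy();R=R0
    for i in range(n):
        w=(R.inv()*R1).as_rotvec()/(n-i); d=R.inv().apply(p1-p)/(n-i)
        r=np.round(np.r_[d/.025,np.degrees(w)/6],dec); 
        out.append(' '.join(f'{v:g}' for v in r)+f' {jaw:g}'); p=p+R.apply(r[:3]*.025); R=R*Ro.from_rotvec(np.radians(r[3:]*6))
    big=max(abs(float(v)) for o in out for v in o.split()); print('max',big); 
    for i in range(0,n,12): print('; '.join(out[i:i+12]))
    return p,R
E
python3 - <<'E'
from plan import *
p,R,s=st(); print(p)
p,R=rows(p,R,np.array([.53,.13,.27]),tgt(-.16,0),24,.2)
print(p)
E
```

```text
[0.26731635 0.59249892 0.2393584 ]
max 0.89
-0.72 -0.52 -0.05 0 -0 0.52 0.2; -0.74 -0.48 -0.05 0 -0 0.52 0.2; -0.77 -0.44 -0.05 0 -0 0.52 0.2; -0.79 -0.4 -0.05 0 -0 0.52 0.2; -0.81 -0.36 -0.05 0 -0 0.52 0.2; -0.83 -0.31 -0.05 0 -0 0.52 0.2; -0.85 -0.27 -0.05 0 -0 0.52 0.2; -0.86 -0.22 -0.05 0 -0 0.52 0.2; -0.87 -0.17 -0.05 0 -0 0.52 0.2; -0.88 -0.12 -0.05 0 -0 0.52 0.2; -0.88 -0.08 -0.05 0 -0 0.52 0.2; -0.89 -0.03 -0.05 0 -0 0.52 0.2
-0.89 0.02 -0.05 0 -0 0.52 0.2; -0.88 0.07 -0.05 0 -0 0.52 0.2; -0.88 0.12 -0.05 0 -0 0.52 0.2; -0.87 0.16 -0.05 0 -0 0.52 0.2; -0.86 0.21 -0.05 0 -0 0.52 0.2; -0.85 0.26 -0.05 0 -0 0.52 0.2; -0.83 0.3 -0.05 0 -0 0.52 0.2; -0.81 0.35 -0.06 0 -0 0.52 0.2; -0.79 0.39 -0.05 0 -0 0.52 0.2; -0.77 0.44 -0.06 0 -0 0.52 0.2; -0.75 0.48 -0.05 0 -0 0.52 0.2; -0.73 0.52 -0.06 0 -0 0.52 0.2
[0.53011014 0.12986355 0.27008567]
```

Call:
servo_tool(steps="-0.72 -0.52 -0.1 0 0 0.52 0.2; -0.74 -0.48 -0.1 0 0 0.52 0.2; -0.77 -0.44 -0.1 0 0 0.52 0.2; -0.79 -0.4 -0.1 0 0 0.52 0.2; -0.81 -0.36 -0.1 0 0 0.52 0.2; -0.83 -0.31 -0.1 0 0 0.52 0.2; -0.85 -0.27 -0.05 0 0 0.52 0.2; -0.86 -0.22 -0.05 0 0 0.52 0.2; -0.87 -0.17 -0.05 0 0 0.52 0.2; -0.88 -0.12 -0.05 0 0 0.52 0.2; -0.88 -0.08 -0.05 0 0 0.52 0.2; -0.89 -0.03 -0.05 0 0 0.52 0.2")

```text
time_s: 2.35
tcp_pos: [0.3997, 0.3592, 0.262]
tool_rot: [-0.0, 0.515, 0.857, 0.0]
force: [0.6, 0.9, 0.8]
gripper_width: 0.0511
```

Call:
servo_tool(steps="-0.89 0.02 -0.05 0 0 0.52 0.2; -0.88 0.07 -0.05 0 0 0.52 0.2; -0.88 0.12 -0.05 0 0 0.52 0.2; -0.87 0.16 -0.05 0 0 0.52 0.2; -0.86 0.21 0 0 0 0.52 0.2; -0.85 0.26 0 0 0 0.52 0.2; -0.83 0.3 0 0 0 0.52 0.2; -0.81 0.35 0 0 0 0.52 0.2; -0.79 0.39 0 0 0 0.52 0.2; -0.77 0.44 0 0 0 0.52 0.2; -0.75 0.48 0 0 0 0.52 0.2; -0.73 0.52 0 0 0 0.52 0.2")

```text
time_s: 3.35
tcp_pos: [0.5312, 0.1279, 0.2668]
tool_rot: [0.0, 0.763, 0.646, 0.0]
force: [1.3, -0.2, 0.2]
gripper_width: 0.0512
```

Run:
```python
from plan import *
from ov import *
p,R,s=st(); print(s['qpos'])
p,R=rows(p,R,np.array([.532,.09,.17]),tgt(-.16,np.radians(45)),9,.2)
print(p)
f=cams.grab_frame('top'); pickle.dump(f,open('top.pkl','wb'))
ov(f,(.4915,-.197,-.16),(.5125,-.0293,-.158),2.07,(225,125,385,245),5,'pics/ov2.png')
```

```text
[-0.65094957  0.08436695  0.39108418  1.6835133  -0.0326579   1.37999855
 -0.42012268]
max 0.84
-0.17 0.03 0.43 -0 -0.83 -0.01 0.2; -0.13 0.03 0.44 -0 -0.83 -0 0.2; -0.09 0.03 0.45 -0 -0.83 -0.01 0.2; -0.05 0.03 0.46 -0 -0.84 -0 0.2; -0.01 0.03 0.46 -0 -0.83 -0 0.2; 0.03 0.03 0.46 -0 -0.84 -0.01 0.2; 0.08 0.03 0.46 -0.01 -0.83 -0 0.2; 0.11 0.03 0.45 -0 -0.84 -0.01 0.2; 0.15 0.04 0.43 -0.01 -0.83 -0 0.2
[0.53204639 0.08992649 0.17005262]
```

View pics/ov2.png

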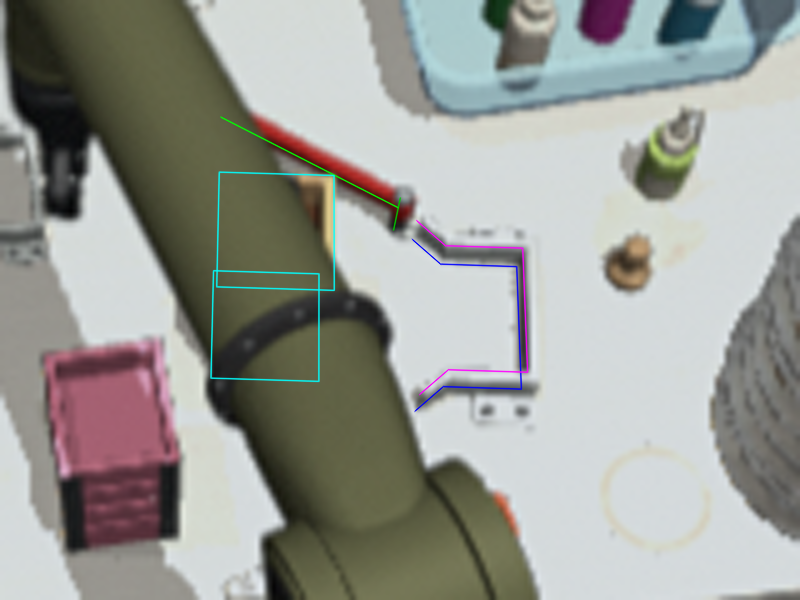

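Call:
servo_tool(steps="-0.17 0.03 0.2 0 -0.83 0 0.2; -0.13 0.03 0.2 0 -0.83 0 0.2; -0.09 0.03 0.2 0 -0.83 0 0.2; -0.05 0.03 0.2 0 -0.83 0 0.2; -0.01 0.03 0.2 0 -0.83 0 0.2; 0.03 0.03 0.2 0 -0.83 0 0.2; 0.08 0.03 0.2 0 -0.83 0 0.2; 0.11 0.03 0.2 0 -0.83 0 0.2; 0.15 0.04 0.2 0 -0.83 0 0.2")

```text
time_s: 4.15
tcp_pos: [0.5349, 0.1105, 0.2214]
tool_rot: [0.249, 0.704, 0.598, -0.291]
force: [0.5, -0.2, -0.8]
gripper_width: 0.0514
```

Run:
```python
from plan import *
from h import *
p,R,s=st(); print(p,np.round(s['qpos'],2),R.as_matrix().round(3).tolist())
f=cams.grab_frame('scene'); cv2.imwrite('pics/s3.png',cv2.cvtColor(f['frame'],cv2.COLOR_RGB2BGR)[:, :])
f=cams.grab_frame('top'); cv2.imwrite('pics/t3.png',cv2.cvtColor(f['frame'],cv2.COLOR_RGB2BGR)[:, :])
```

```text
[0.53488027 0.11047646 0.22138053] [-0.86  0.46  0.35  1.54  0.44  1.68 -0.73] [[0.114, 0.987, -0.112], [0.698, -0.16, -0.698], [-0.707, 0.002, -0.707]]
```

View pics/s3.png

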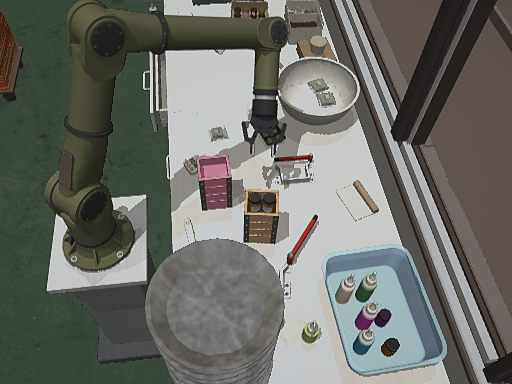

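View pics/t3.png

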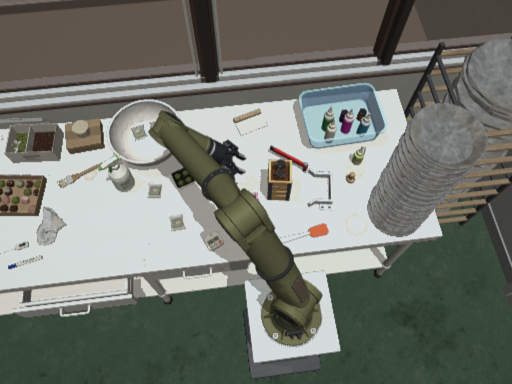

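Run:
```python
from plan import *
from ov import *
p,R,s=st()
p,R=rows(p,R,np.array([.529,.075,.024]),tgt(-.16,np.radians(45)),12,.2)
f=cams.grab_frame('top'); pickle.dump(f,open('top.pkl','wb'))
ov(f,(.4915,-.197,-.16),(.5125,-.0293,-.158),2.12,(225,125,385,245),5,'pics/ov3.png')
```

```text
max 0.55
0.37 0.01 0.54 -0 0 0.01 0.2; 0.37 0.01 0.54 -0 0 0 0.2; 0.37 0.01 0.54 -0 0 0.01 0.2; 0.37 0.01 0.54 -0 0 0 0.2; 0.36 0.01 0.55 -0 0 0.01 0.2; 0.37 0.01 0.54 -0 0 0 0.2; 0.36 0.01 0.55 -0 0 0.01 0.2; 0.37 0.01 0.54 -0 0 0 0.2; 0.36 0.01 0.55 -0 0 0.01 0.2; 0.37 0.01 0.54 -0.01 0.01 0 0.2; 0.36 0 0.55 -0 0 0.01 0.2; 0.36 0.01 0.54 -0.01 0.01 0 0.2
```

View pics/ov3.png

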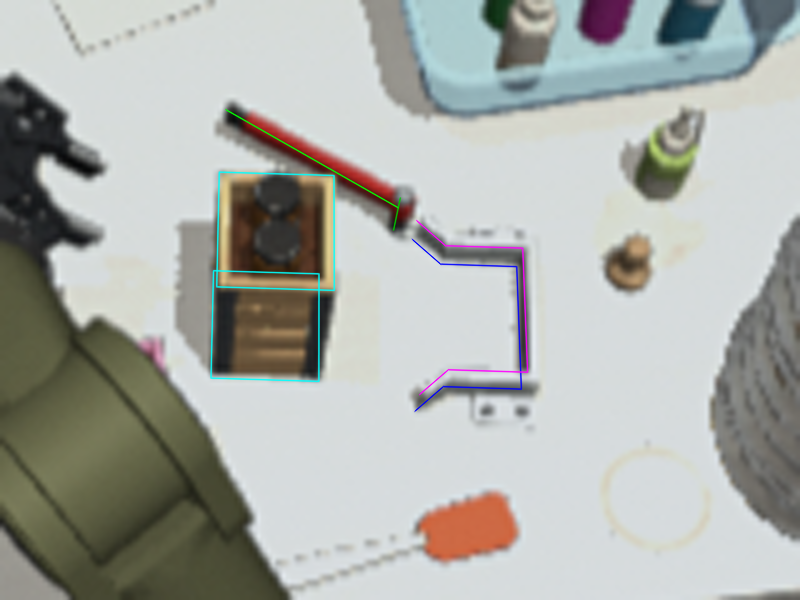

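Call:
servo_tool(steps="0.37 0.01 0.54 0 0 0 0.2; 0.37 0.01 0.54 0 0 0 0.2; 0.37 0.01 0.54 0 0 0 0.2; 0.37 0.01 0.54 0 0 0 0.2; 0.37 0.01 0.54 0 0 0 0.2; 0.37 0.01 0.54 0 0 0 0.2; 0.37 0.01 0.54 0 0 0 0.2; 0.37 0.01 0.54 0 0 0 0.2; 0.37 0.01 0.54 0 0 0 0.2; 0.37 0.01 0.54 0 0 0 0.2; 0.37 0.01 0.54 0 0 0 0.2; 0.3 0.01 0.5 0 0 0 0.2")

```text
time_s: 5.3
tcp_pos: [0.5326, 0.0735, 0.0309]
tool_rot: [0.247, 0.706, 0.598, -0.288]
force: [0.2, -0.4, -1.6]
gripper_width: 0.0514
```

Run:
```python
from plan import *
from h import *
p,R,s=st(); print(p,np.round(s['qpos'],2),s['force'])
for n in('scene','top'):
  f=cams.grab_frame(n); b=(150,130,310,270) if n=='scene' else (190,120,350,240)
  cv2.imwrite(f'pics/{n}4.png',cv2.resize(cv2.cvtColor(f['frame'],cv2.COLOR_RGB2BGR)[b[1]:b[3],b[0]:b[2]],None,fx=4,fy=4,interpolation=cv2.INTER_CUBIC))
```

```text
[0.53256352 0.07346641 0.0309372 ] [-0.8   0.65  0.33  1.69  0.41  1.35 -0.85] [ 0.21851405 -0.36162698 -1.61898018]
```

View pics/scene4.png

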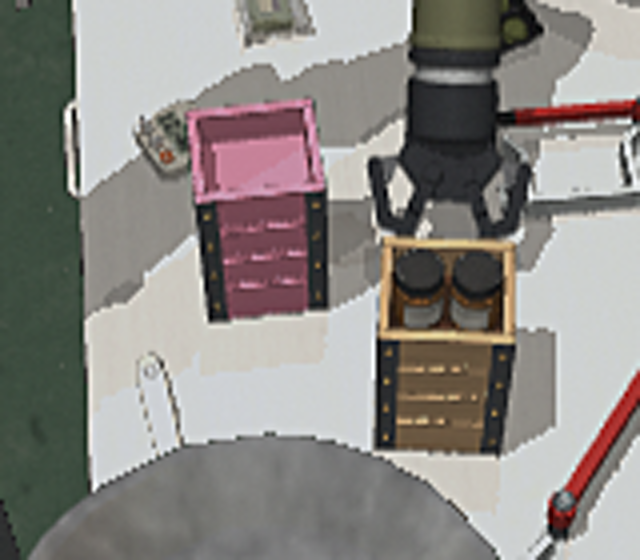

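View pics/top4.png

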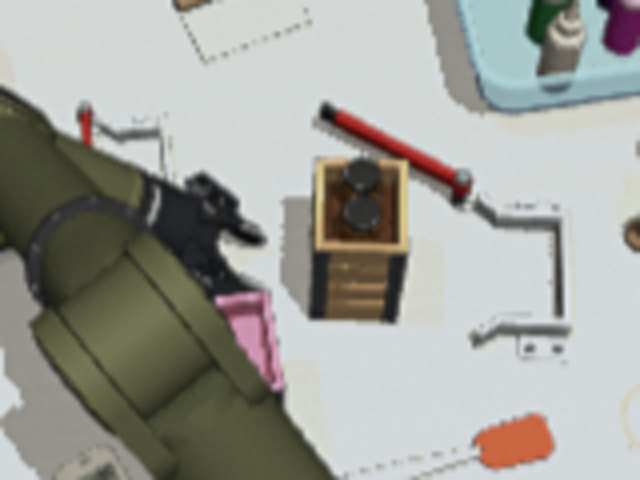

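Run:
```python
from h import *
f=cams.grab_frame('scene')
for p in((275,160),(312,156),(277,181),(312,181)): print(np.round(ray(f,p,.035),3))
from bench import look_for
print(look_for('gate','scene'))
cv2.imwrite('pics/s5.png',cv2.resize(cv2.cvtColor(f['frame'],cv2.COLOR_RGB2BGR)[130:200,220:340],None,fx=6,fy=6,interpolation=cv2.INTER_CUBIC))
```

```text
[0.605 0.23  0.035]
[0.738 0.234 0.035]
[0.598 0.139 0.035]
[0.717 0.126 0.035]
[{'extent': [289.2, 213.8, 317.9, 261.8], 'conf': 0.78}, {'extent': [274.8, 155.3, 312.7, 160.4], 'conf': 0.6}]
```

View pics/s5.png

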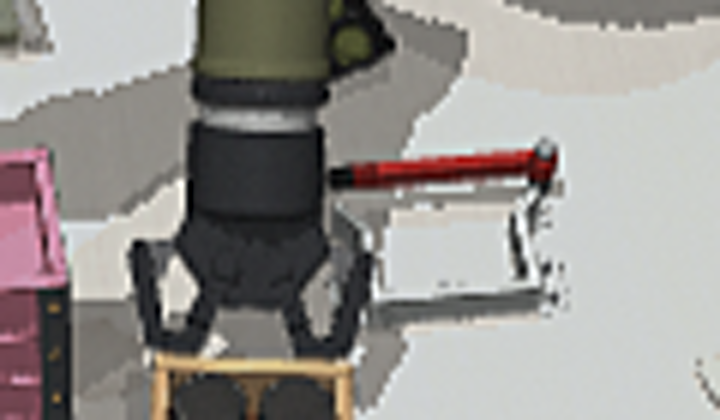

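Call:
servo_tool(steps="-0.16 -0.02 0.22 0 0 0 0.2; -0.16 -0.02 0.22 0 0 0 0.2; -0.16 -0.02 0.22 0 0 0 0.2; -0.16 -0.02 0.22 0 0 0 0.2; -0.16 -0.02 0.22 0 0 0 0.2; -0.15 -0.02 0.22 0 0 0 0.2; 0 0 0 0 0 0 0.2")

```text
time_s: 6.08
tcp_pos: [0.5212, 0.0332, 0.0236]
tool_rot: [0.247, 0.704, 0.598, -0.291]
force: [-0.3, -0.6, 0.4]
gripper_width: 0.0513
```

Run:
```python
from plan import *
from h import *
p,R,s=st(); d=p[:2]-np.array([.4915,-.197]); th=-.16
print(p,'bay',d@[np.cos(th),np.sin(th)],d@[-np.sin(th),np.cos(th)],s['force'])
f=cams.grab_frame('wrist'); cv2.imwrite('pics/w6.png',cv2.cvtColor(f['frame'],cv2.COLOR_RGB2BGR))
```

```text
[0.52121888 0.03315127 0.02360024] bay -0.007327996409687501 0.23194637065601387 [-0.32681144 -0.62981892  0.36664066]
```

View pics/w6.png

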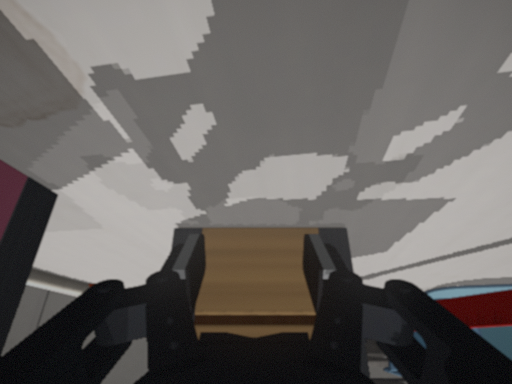

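Call:
servo_tool(steps="-0.08 0 0.08 0 0 0 0.2; -0.1 0 0.1 0 0 0 0.2; -0.14 0.01 0.14 0 0 0 0.2; -0.14 0.01 0.14 0 0 0 0.2; -0.14 0.01 0.14 0 0 0 0.2; -0.14 0.01 0.14 0 0 0 0.2; -0.14 0.01 0.14 0 0 0 0.2; -0.14 0.01 0.14 0 0 0 0.2; -0.14 0.01 0.14 0 0 0 0.2; -0.14 0.01 0.14 0 0 0 0.2; -0.14 0.01 0.14 0 0 0 0.2; -0.14 0.01 0.14 0 0 0 0.2")

```text
time_s: 7.13
tcp_pos: [0.5166, -0.0185, 0.0233]
tool_rot: [0.247, 0.704, 0.6, -0.288]
force: [0.2, 5.3, 2.6]
gripper_width: 0.0515
```

```bash
cat > look.py <<'E'
from plan import *
from ov import *
import sys
n=sys.argv[1]; off=float(sys.argv[2]) if len(sys.argv)>2 else .0585
bay=(.4915,-.197,-.16)
p,R,s=st(); d=p[:2]-np.array(bay[:2]); th=bay[2]
b=np.array([d@[np.cos(th),np.sin(th)],d@[-np.sin(th),np.cos(th)]])
fo=np.array(s['force']);print(s['time_s'],p,'bay',b,'f',fo, 'f along -Y',fo@[-np.sin(th),np.cos(th),0])
c=tf(bay[:2],th,np.array([b[0]*1.,b[1]-off,0]))
f=cams.grab_frame('top'); ov(f,bay,(c[0],c[1],th),2.12,(225,125,385,245),5,f'pics/{n}_t.png')
f=cams.grab_frame('scene'); ov(f,bay,(c[0],c[1],th),2.12,(225,170,345,310),4,f'pics/{n}_s.png')
E
python3 look.py l7
```

```text
7.1333 [ 0.51655764 -0.01847422  0.02333241] bay [-0.00370482  0.18023766] f [0.24691436 5.2530572  2.59714323] f along -Y 5.225299343969712
```

View pics/l7_t.png

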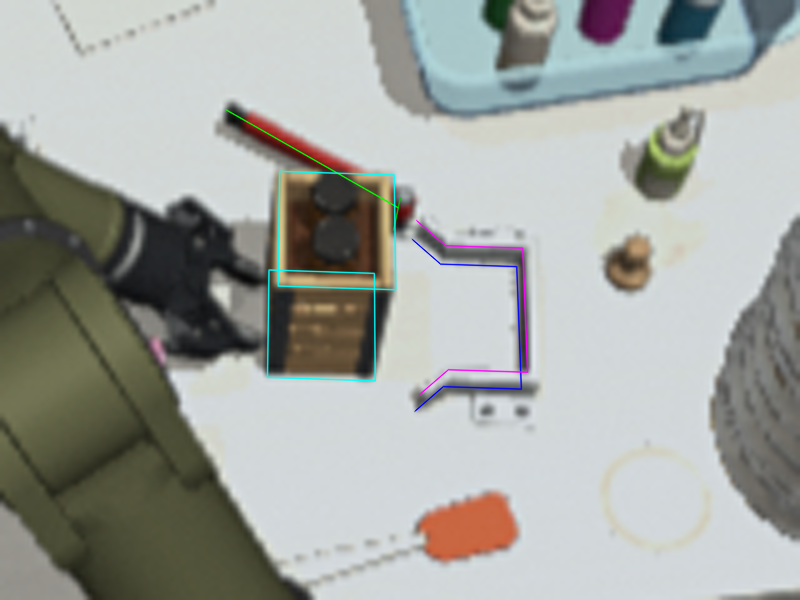

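View pics/l7_s.png

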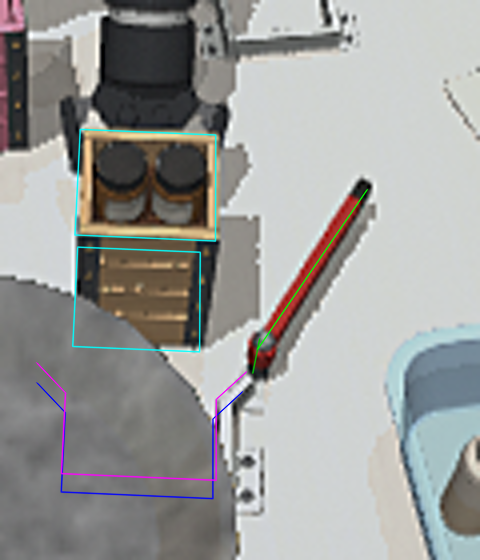

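Call:
servo_tool(steps="-0.14 0.01 0.14 0 0 0 0.2; -0.14 0.01 0.14 0 0 0 0.2; -0.14 0.01 0.14 0 0 0 0.2; -0.14 0.01 0.14 0 0 0 0.2; -0.14 0.01 0.14 0 0 0 0.2; -0.14 0.01 0.14 0 0 0 0.2; -0.14 0.01 0.14 0 0 0 0.2; -0.14 0.01 0.14 0 0 0 0.2; -0.14 0.01 0.14 0 0 0 0.2; -0.14 0.01 0.14 0 0 0 0.2; -0.14 0 0.14 0 0 0 0.2; -0.14 0 0.14 0 0 0 0.2")

```text
time_s: 8.23
tcp_pos: [0.5097, -0.0778, 0.0233]
tool_rot: [0.247, 0.704, 0.6, -0.289]
force: [0.5, 5.6, 2.8]
gripper_width: 0.0514
```

```bash
python3 look.py l8
```

```text
8.2333 [ 0.50967115 -0.07775532  0.02326514] bay [-0.0010588   0.12061659] f [0.49364956 5.55628306 2.82315006] f along -Y 5.563961590312689
```

View pics/l8_t.png

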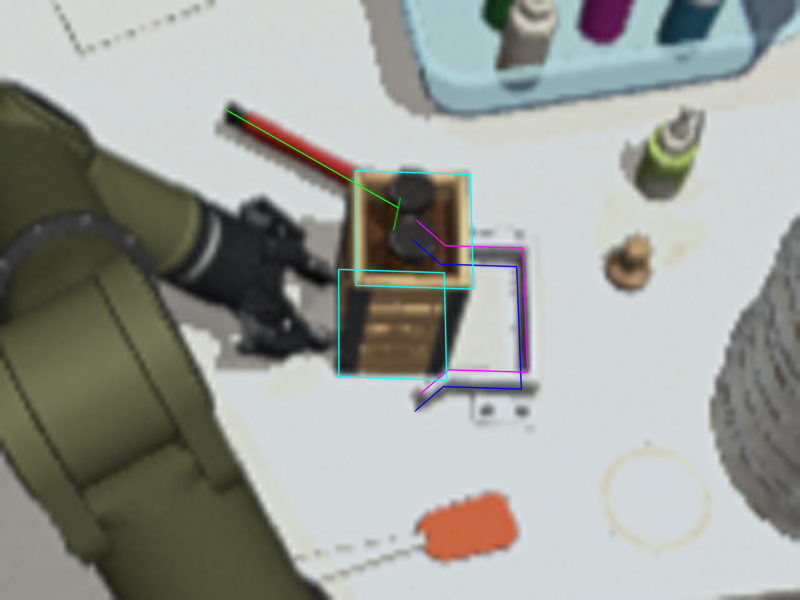

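Call:
servo_tool(steps="-0.14 0 0.14 0 0 0 0.2; -0.14 0 0.14 0 0 0 0.2; -0.14 0 0.14 0 0 0 0.2; -0.14 0 0.14 0 0 0 0.2; -0.14 0 0.14 0 0 0 0.2; -0.14 0 0.14 0 0 0 0.2; -0.14 0 0.14 0 0 0 0.2; -0.14 0 0.14 0 0 0 0.2; -0.14 0 0.14 0 0 0 0.2; -0.14 0 0.14 0 0 0 0.2")

```text
time_s: 9.17
tcp_pos: [0.5017, -0.1268, 0.0231]
tool_rot: [0.247, 0.704, 0.6, -0.289]
force: [0.7, 6.3, 2.8]
gripper_width: 0.0512
```

```bash
python3 look.py l9
```

```text
9.1667 [ 0.50173322 -0.12677206  0.02311038] bay [-0.00108607  0.07096127] f [0.72667326 6.31002516 2.7588405 ] f along -Y 6.34520127660718
```

View pics/l9_t.png

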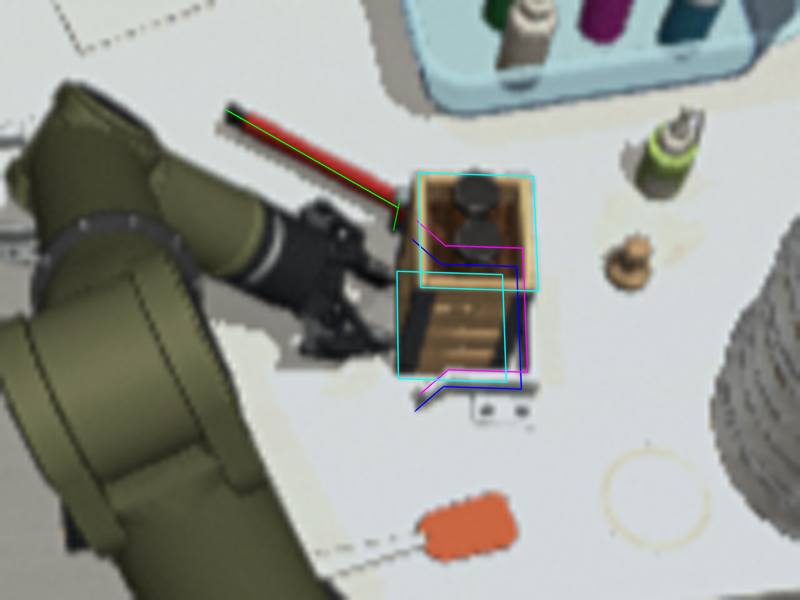

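Call:
servo_tool(steps="-0.07 0 0.07 0 0 0 0.2; -0.07 0 0.07 0 0 0 0.2; -0.07 0 0.07 0 0 0 0.2; -0.06 0 0.06 0 0 0 0.2")

```text
time_s: 9.6
tcp_pos: [0.4999, -0.1363, 0.023]
tool_rot: [0.247, 0.704, 0.6, -0.289]
force: [2.1, 6.3, 3.4]
gripper_width: 0.0509
```

Call:
servo_tool(steps="-0.04 0 0.04 0 0 0 0.2; -0.04 0 0.04 0 0 0 0.2")

```text
time_s: 9.77
tcp_pos: [0.4995, -0.139, 0.023]
tool_rot: [0.247, 0.704, 0.6, -0.289]
force: [1.1, 6.7, 4.2]
gripper_width: 0.0511
```

Call:
servo_tool(steps="-0.04 0 0.04 0 0 0 0.2; -0.04 0 0.04 0 0 0 0.2")

```text
time_s: 9.93
tcp_pos: [0.4992, -0.1414, 0.0229]
tool_rot: [0.247, 0.704, 0.6, -0.289]
force: [0.3, 11.6, 7.2]
gripper_width: 0.051
```

Call:
servo_tool(steps="-0.04 0 0.04 0 0 0 0.2; -0.04 0 0.04 0 0 0 0.2")

```text
time_s: 10.1
tcp_pos: [0.4995, -0.1417, 0.0228]
tool_rot: [0.247, 0.704, 0.601, -0.288]
force: [-0.8, 17.7, 11.2]
gripper_width: 0.0509
```

```bash
python3 look.py l10
```

```text
10.1 [ 0.4995274  -0.14172837  0.0227863 ] bay [-0.00088091  0.05584457] f [-0.81588576 17.65619039 11.20816725] f along -Y 17.30068741321629
```

View pics/l10_t.png

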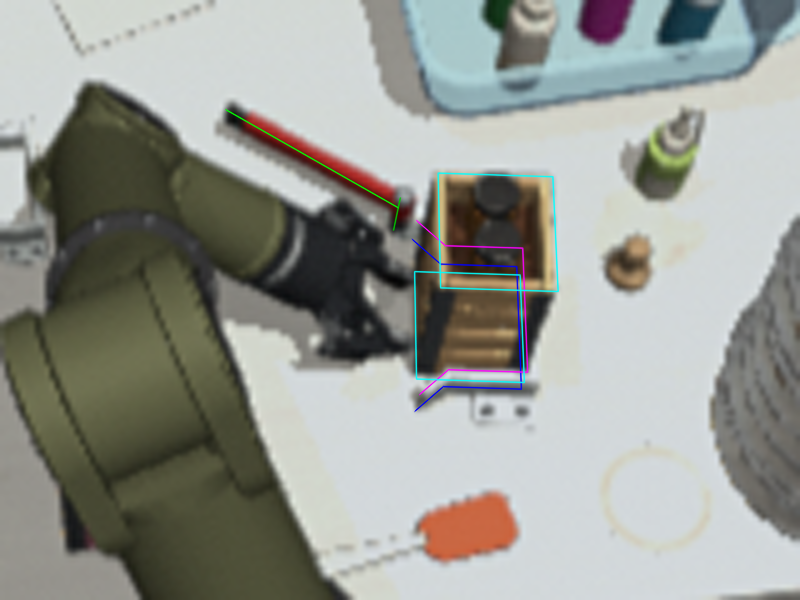

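Run:
```python
from h import *
import pickle
f=pickle.load(open('top.pkl','rb')); C=lambda x,y:((x+.5)/5-.5+225,(y+.5)/5-.5+125)
for p in((425,95,0),(405,20,.08),(430,90,.08),(750,75,.08),(233,113,.052),(403,195,.06)): print(p,np.round(ray(f,C(*p[:2]),p[2]),3))
from plan import *
p,R,s=st(); 
Y=np.array([.159,.987,0]);
p1,R1=rows(p,R,p+.07*Y+[0,0,.0],R,4,.2)
p2,R2=rows(p1,R1,p1+.05*Y+[0,0,.2],R,9,-1)
p3,R3=rows(p2,R2,np.array([.68,.02,.25]),tgt(-.16,0),12,-1)
p3,R3=rows(p3,R3,np.array([.723,-.088,.15]),tgt(-.16,0),7,-1)
```

```text
(425, 95, 0) [ 0.717 -0.203  0.   ]
(405, 20, 0.08) [ 0.747 -0.182  0.08 ]
(430, 90, 0.08) [ 0.676 -0.191  0.08 ]
(750, 75, 0.08) [ 0.657 -0.464  0.08 ]
(233, 113, 0.052) [ 0.69  -0.025  0.052]
(403, 195, 0.06) [ 0.59  -0.155  0.06 ]
max 0.5
0.5 0 -0.49 0 0 0 0.2; 0.5 0 -0.49 0 0 0 0.2; 0.5 0 -0.49 0 0 0 0.2; 0.49 0.01 -0.49 0 0 0 0.2
max 1.0
-0.47 0 -0.79 0 0 0 -1; -0.46 0 -0.79 0 0 0 -1; -0.47 0 -0.79 0 0 0 -1; -0.46 0 -0.79 0 0 0 -1; -0.47 0 -0.79 0 0 0 -1; -0.46 0 -0.79 0 0 0 -1; -0.47 0.01 -0.79 0 0 0 -1; -0.46 0 -0.79 0 0 0 -1; -0.47 0.01 -0.78 0 0 0 -1
max 1.0
0.1 0.51 -0.22 0 0.62 0 -1; 0.11 0.51 -0.22 0 0.62 0 -1; 0.13 0.51 -0.21 0 0.62 0 -1; 0.14 0.51 -0.2 0 0.62 0 -1; 0.15 0.51 -0.19 0 0.62 0 -1; 0.17 0.51 -0.18 0 0.62 0 -1; 0.18 0.51 -0.17 0 0.62 0 -1; 0.19 0.51 -0.16 0 0.62 0.01 -1; 0.2 0.51 -0.14 0.01 0.62 0 -1; 0.2 0.5 -0.13 0 0.61 0.01 -1; 0.21 0.51 -0.12 0.01 0.62 0 -1; 0.22 0.5 -0.11 0 0.61 0.01 -1
max 1.0
-0.57 0.34 0.57 0 0 -0 -1; -0.57 0.34 0.57 0 0 -0 -1; -0.57 0.34 0.57 0 0 -0 -1; -0.57 0.34 0.57 0 0 -0 -1; -0.57 0.34 0.57 0 0 -0 -1; -0.57 0.34 0.58 0 0 -0 -1; -0.57 0.35 0.57 0 0 -0 -1
```

Call:
servo_tool(steps="0.1 0 -0.1 0 0 0 0.2; 0.3 0 -0.3 0 0 0 0.2; 0.5 0 -0.5 0 0 0 0.2; 0.5 0 -0.5 0 0 0 0.2; 0.5 0 -0.5 0 0 0 0.2")

```text
time_s: 10.62
tcp_pos: [0.5086, -0.0776, 0.0228]
tool_rot: [0.247, 0.704, 0.6, -0.29]
force: [0.4, 0.0, 0.3]
gripper_width: 0.0508
```

Call:
servo_tool(steps="-0.47 0 -0.79 0 0 0 -1; -0.47 0 -0.79 0 0 0 -1; -0.47 0 -0.79 0 0 0 -1; -0.47 0 -0.79 0 0 0 -1; -0.47 0 -0.79 0 0 0 -1; -0.47 0 -0.79 0 0 0 -1; -0.47 0 -0.79 0 0 0 -1; -0.47 0 -0.79 0 0 0 -1; -0.47 0 -0.79 0 0 0 -1")

```text
time_s: 11.37
tcp_pos: [0.5165, -0.0279, 0.2248]
tool_rot: [0.247, 0.703, 0.6, -0.29]
force: [0.7, 0.4, -0.6]
gripper_width: -0.0
```

Call:
servo_tool(steps="0.1 0.51 -0.22 0 0.62 0 -1; 0.11 0.51 -0.22 0 0.62 0 -1; 0.13 0.51 -0.21 0 0.62 0 -1; 0.14 0.51 -0.2 0 0.62 0 -1; 0.15 0.51 -0.19 0 0.62 0 -1; 0.17 0.51 -0.18 0 0.62 0 -1; 0.18 0.51 -0.17 0 0.62 0 -1; 0.19 0.51 -0.16 0 0.62 0.01 -1; 0.2 0.51 -0.14 0 0.62 0 -1; 0.2 0.5 -0.13 0 0.61 0.01 -1; 0.21 0.51 -0.12 0 0.62 0 -1; 0.22 0.5 -0.11 0 0.61 0.01 -1")

```text
time_s: 12.37
tcp_pos: [0.6788, 0.0155, 0.2507]
tool_rot: [0.0, 0.762, 0.648, -0.001]
force: [0.9, 0.5, 0.4]
gripper_width: -0.0001
```

```bash
cat > q.py <<'E'
from plan import *
from ov import *
import sys
p,R,s=st(); print(s['time_s'],p,R.as_matrix()[:,2].round(2),np.round(s['qpos'],2),s['gripper_width'])
for n,b,k in(('top',(225,125,385,245),5),('scene',(200,150,345,300),4)):
    f=cams.grab_frame(n); pickle.dump(f,open(n+'.pkl','wb'))
    cv2.imwrite(f'pics/{sys.argv[1]}_{n}.png',cv2.resize(cv2.cvtColor(f['frame'],cv2.COLOR_RGB2BGR)[b[1]:b[3],b[0]:b[2]],None,fx=k,fy=k,interpolation=cv2.INTER_CUBIC))
E
python3 q.py g1
```

```text
12.3667 [0.67877249 0.01550907 0.25069993] [-0. -0. -1.] [-0.36  0.39  0.41  1.37 -0.15  1.41 -0.12] -0.00010016287260233167
```

View pics/g1_top.png

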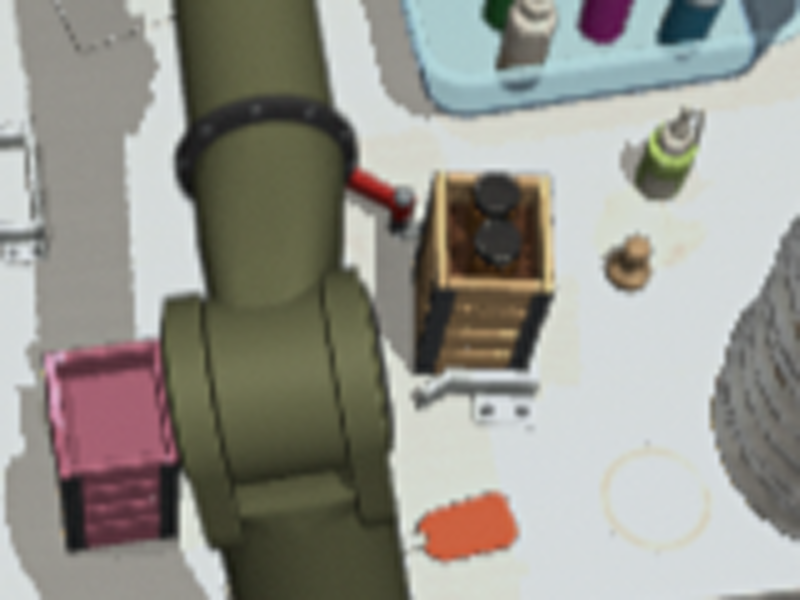

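View pics/g1_scene.png

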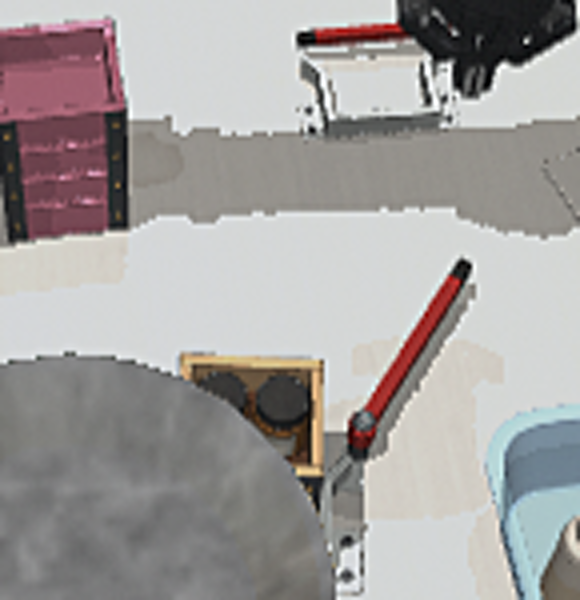

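Call:
servo_tool(steps="-0.57 0.34 0.57 0 0 0 -1; -0.57 0.34 0.57 0 0 0 -1; -0.57 0.34 0.57 0 0 0 -1; -0.57 0.34 0.57 0 0 0 -1; -0.57 0.34 0.57 0 0 0 -1; -0.57 0.34 0.57 0 0 0 -1; -0.57 0.35 0.57 0 0 0 -1")

```text
time_s: 13.05
tcp_pos: [0.7204, -0.0935, 0.1499]
tool_rot: [0.001, 0.761, 0.648, -0.003]
force: [0.2, 0.1, -0.5]
gripper_width: 0.0001
```

```bash
python3 q.py g2
```

```text
13.05 [ 0.72038851 -0.09349828  0.14991461] [-0.   -0.01 -1.  ] [-0.19  0.56  0.42  1.35 -0.22  1.28  0.07] 0.00013590168025836582
```

View pics/g2_top.png

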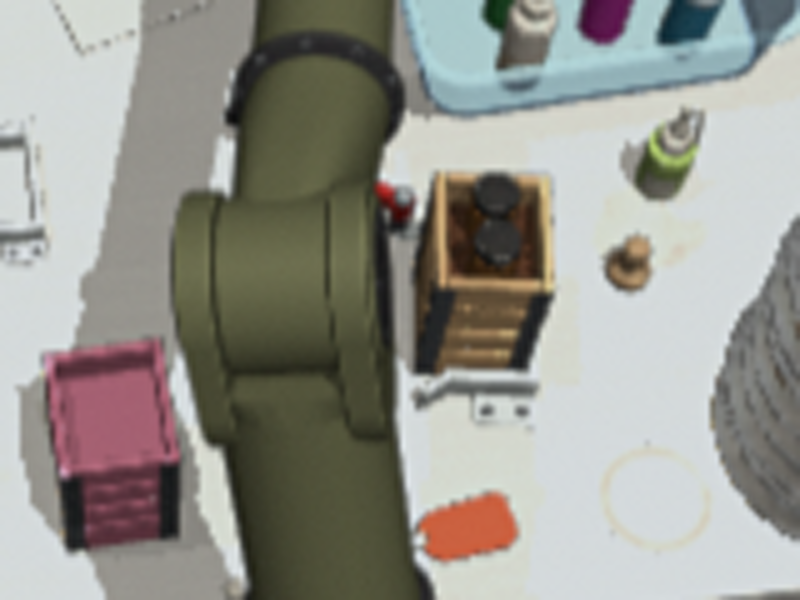

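View pics/g2_scene.png

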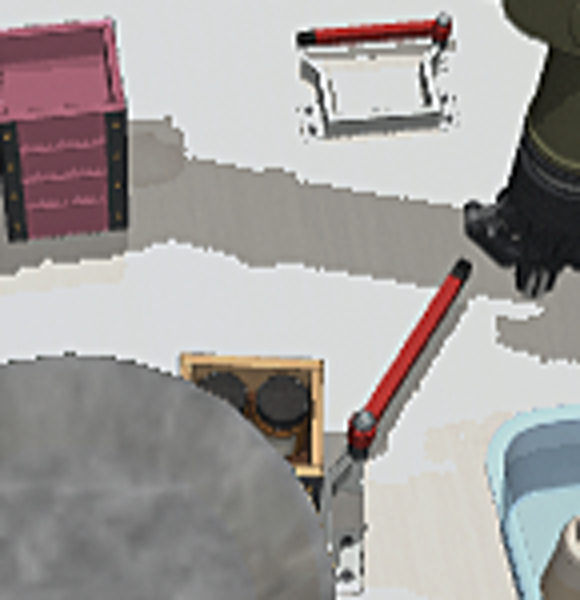

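Call:
servo_tool(steps="0 0 0.8 0 0 0 -1; 0 0 0.8 0 0 0 -1; 0 0 0.8 0 0 0 -1; 0 0 0.8 0 0 0 -1; 0 0 0.8 0 0 0 -1; 0 0 0.8 0 0 0 -1; 0 0 0 0 0 0 -1")

```text
time_s: 13.73
tcp_pos: [0.7175, -0.0922, 0.0268]
tool_rot: [-0.002, 0.761, 0.648, -0.004]
force: [-1.2, 0.6, -1.3]
gripper_width: 0.0005
```

```bash
python3 q.py g3
cat > arc.py <<'E'
from plan import *
from h import tf
bay=(.4915,-.197,-.16)
def P(a,r,off,z): 
    return tf(bay[:2],bay[2],np.array([.088-r*np.cos(a)+off*np.sin(a),.06+r*np.sin(a)+off*np.cos(a),z]))
E
python3 - <<'E'
from arc import *
p,R,s=st(); R1=tgt(-.16,0); out=[]
A=np.linspace(2.25,.75,24)
for a in A:
    q=P(a,.145,.019,.03); d=R.inv().apply(q-p)/.025; w=np.degrees((R.inv()*R1).as_rotvec())/6
    r=np.round(d,2); out.append(' '.join(f'{v:g}' for v in r)+' 0 0 0 -1'); p=p+R.apply(r*.025)
print('; '.join(out[:12]));print('; '.join(out[12:])); print(p)
E
```

```text
13.7333 [ 0.71749279 -0.09222826  0.02683756] [-0.01 -0.   -1.  ] [-0.18  0.66  0.39  1.45 -0.26  1.09  0.1 ] 0.00045443858956604934
0.9 -0.62 0.05 0 0 0 -1; 0.26 -0.28 -0 0 0 0 -1; 0.25 -0.29 -0.01 0 0 0 -1; 0.23 -0.3 0 0 0 0 -1; 0.21 -0.32 0 0 0 0 -1; 0.19 -0.33 0 0 0 0 -1; 0.16 -0.34 0 0 0 0 -1; 0.15 -0.36 0 0 0 0 -1; 0.12 -0.36 0 0 0 0 -1; 0.09 -0.37 0 0 0 0 -1; 0.08 -0.37 0 0 0 0 -1; 0.04 -0.38 0 0 0 0 -1
0.03 -0.38 0 0 0 0 -1; -0.01 -0.38 0 0 0 0 -1; -0.02 -0.38 0 0 0 0 -1; -0.06 -0.38 0 0 0 0 -1; -0.07 -0.38 0.01 0 0 0 -1; -0.1 -0.36 -0 0 0 0 -1; -0.13 -0.36 -0 0 0 0 -1; -0.15 -0.36 -0 0 0 0 -1; -0.17 -0.34 0 0 0 0 -1; -0.19 -0.33 0 0 0 0 -1; -0.21 -0.31 0 0 0 0 -1; -0.23 -0.31 0 0 0 0 -1
[ 0.51384212 -0.02550671  0.03011214]
```

View pics/g3_scene.png

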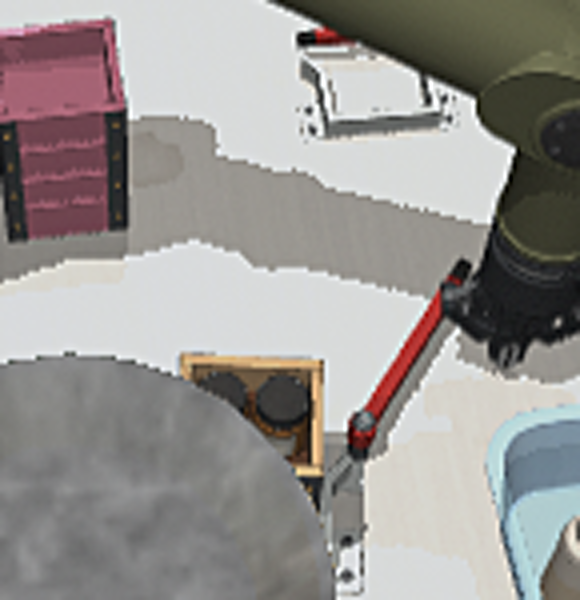

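Call:
servo_tool(steps="0.45 -0.31 0 0 0 0 -1; 0.45 -0.31 0 0 0 0 -1; 0.26 -0.28 0 0 0 0 -1; 0.25 -0.29 0 0 0 0 -1; 0.23 -0.3 0 0 0 0 -1; 0.21 -0.32 0 0 0 0 -1; 0.19 -0.33 0 0 0 0 -1; 0.16 -0.34 0 0 0 0 -1; 0.15 -0.36 0 0 0 0 -1; 0.12 -0.36 0 0 0 0 -1; 0.09 -0.37 0 0 0 0 -1; 0.08 -0.37 0 0 0 0 -1")

```text
time_s: 14.83
tcp_pos: [0.6333, -0.0146, 0.0308]
tool_rot: [0.002, 0.762, 0.647, -0.002]
force: [1.2, -0.8, -0.5]
gripper_width: 0.0001
```

```bash
python3 q.py g4
```

```text
14.8333 [ 0.63329206 -0.01464872  0.03080868] [-0.   -0.01 -1.  ] [-0.34  0.48  0.39  1.72 -0.21  0.99 -0.03] 7.633454747506662e-05
```

View pics/g4_scene.png

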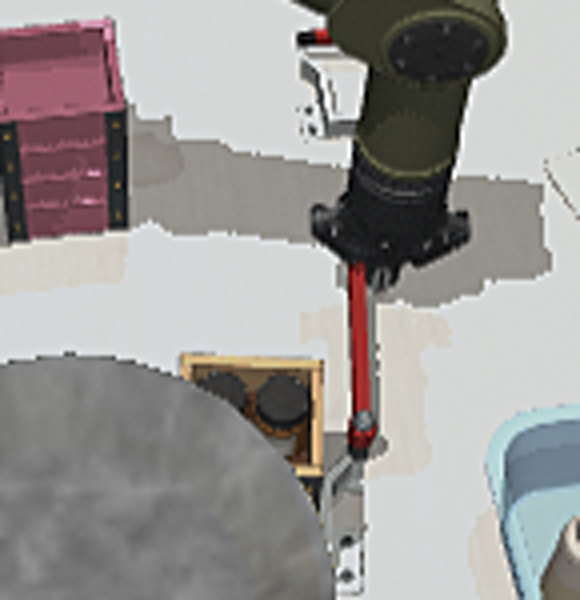

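Call:
servo_tool(steps="0.04 -0.38 0 0 0 0 -1; 0.03 -0.38 0 0 0 0 -1; -0.01 -0.38 0 0 0 0 -1; -0.02 -0.38 0 0 0 0 -1; -0.06 -0.38 0 0 0 0 -1; -0.07 -0.38 0 0 0 0 -1; -0.1 -0.36 0 0 0 0 -1; -0.13 -0.36 0 0 0 0 -1; -0.15 -0.36 0 0 0 0 -1; -0.17 -0.34 0 0 0 0 -1; -0.19 -0.33 0 0 0 0 -1; -0.21 -0.31 0 0 0 0 -1")

```text
time_s: 15.93
tcp_pos: [0.522, -0.0233, 0.031]
tool_rot: [0.002, 0.762, 0.647, -0.002]
force: [1.8, 0.7, 0.2]
gripper_width: -0.0001
```

```bash
python3 q.py g5
```

```text
15.9333 [ 0.52203533 -0.0232648   0.03098445] [-0. -0. -1.] [-0.39  0.27  0.42  2.   -0.13  0.9  -0.06] -8.350379056888693e-05
```

View pics/g5_scene.png

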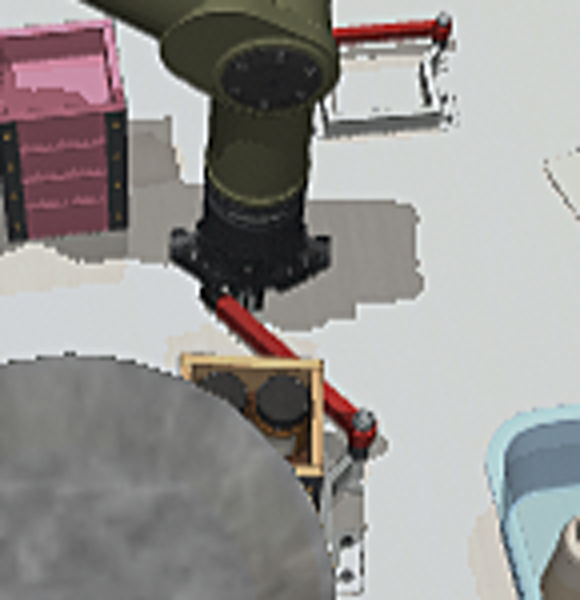

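View pics/g5_top.png

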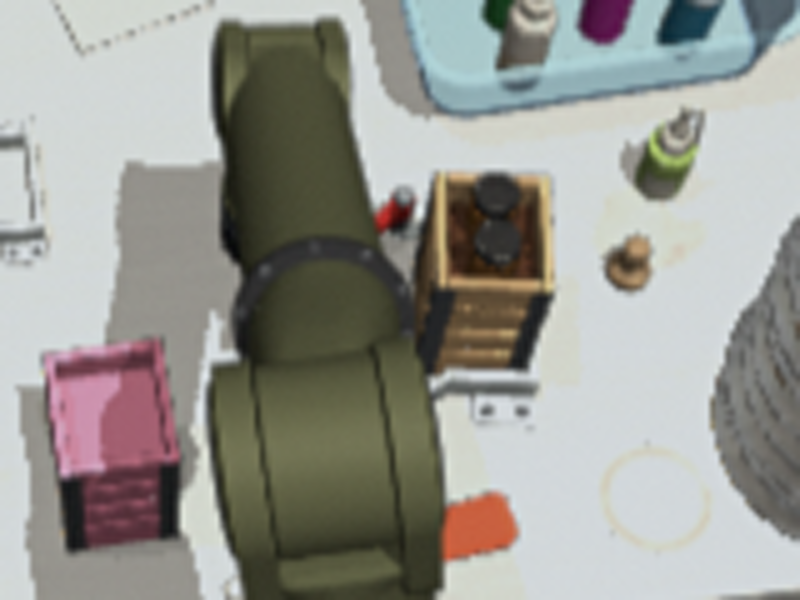

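Run:
```python
from arc import *
p,R,s=st(); R1=tgt(-.16,np.radians(45))
q=p+.035*np.array([.159,.987,0])+.01*np.array([.987,-.159,0]); q[2]=.05
p,R=rows(p,R,q,R,3,-1)
q2=q.copy(); q2[2]=.04
p,R=rows(p,R,q2,R1,8,-1)
out=[]
for a in np.linspace(.9,0,20):
    q=P(a,.14,.021-.004*(a/.9-1)*-1*0,.04); d=R.inv().apply(q-p)/.025; r=np.round(d,2); out.append(' '.join(f'{v:g}' for v in r)+' 0 0 0 -1'); p=p+R.apply(r*.025)
print('; '.join(out[:12]));print('; '.join(out[12:])); print(p,P(0,.14,.0195,.04))
```

```text
max 1.0
0.47 0.13 -0.26 0 0 0 -1; 0.46 0.13 -0.26 0 0 0 -1; 0.47 0.13 -0.26 0 0 0 -1
max 1.0
-0 0 0.05 -0 -0.93 -0 -1; 0 0 0.05 -0 -0.93 -0 -1; 0.01 0 0.05 -0.01 -0.93 -0.01 -1; 0.02 0 0.05 -0 -0.93 -0 -1; 0.02 0 0.05 -0.01 -0.93 -0.01 -1; 0.02 0 0.04 -0 -0.93 -0 -1; 0.03 0 0.04 -0.01 -0.93 -0.01 -1; 0.03 0 0.04 -0 -0.94 -0 -1
-0.79 0.24 0.78 0 0 0 -1; -0.09 -0.23 0.1 0 0 0 -1; -0.11 -0.22 0.11 0 0 0 -1; -0.11 -0.21 0.11 0 0 0 -1; -0.12 -0.21 0.12 0 0 0 -1; -0.13 -0.2 0.13 0 0 0 -1; -0.13 -0.19 0.13 0 0 0 -1; -0.14 -0.18 0.14 0 0 0 -1; -0.15 -0.17 0.15 0 0 0 -1; -0.15 -0.16 0.15 0 0 0 -1; -0.16 -0.16 0.16 0 0 0 -1; -0.16 -0.14 0.16 0 0 0 -1
-0.17 -0.13 0.16 0 0 0 -1; -0.17 -0.11 0.17 0 0 0 -1; -0.17 -0.11 0.18 0 0 0 -1; -0.18 -0.1 0.18 0 0 0 -1; -0.18 -0.08 0.18 0 0 0 -1; -0.18 -0.07 0.18 0 0 0 -1; -0.19 -0.06 0.18 0 0 0 -1; -0.18 -0.04 0.19 0 0 0 -1
[ 0.45316368 -0.10870058  0.03996176] [ 0.45282998 -0.11023088  0.04      ]
```

Call:
servo_tool(steps="0.47 0.13 -0.26 0 0 0 -1; 0.46 0.13 -0.26 0 0 0 -1; 0.47 0.13 -0.26 0 0 0 -1; 0 0 0.05 0 -0.93 0 -1; 0 0 0.05 0 -0.93 0 -1; 0.01 0 0.05 0 -0.93 0 -1; 0.02 0 0.05 0 -0.93 0 -1; 0.02 0 0.05 0 -0.93 0 -1; 0.02 0 0.04 0 -0.93 0 -1; 0.03 0 0.04 0 -0.93 0 -1; 0.03 0 0.04 0 -0.94 0 -1; 0 0 0 0 0 0 -1")

```text
time_s: 17.03
tcp_pos: [0.538, 0.0169, 0.0362]
tool_rot: [0.249, 0.7, 0.602, -0.293]
force: [-0.4, 1.7, -1.3]
gripper_width: 0.0003
```

```bash
python3 q.py g6
```

```text
17.0333 [0.5379825  0.01690303 0.03616286] [-0.11 -0.7  -0.7 ] [-0.84  0.64  0.47  1.75  0.4   1.28 -0.75] 0.0003206400652044785
```

View pics/g6_scene.png

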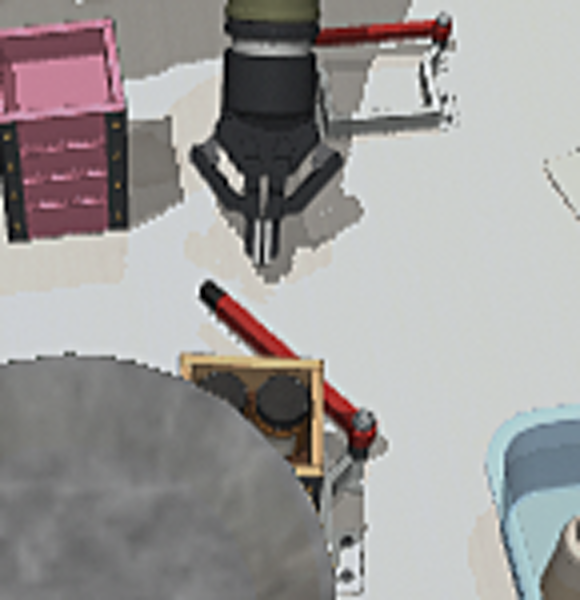

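View pics/g6_top.png

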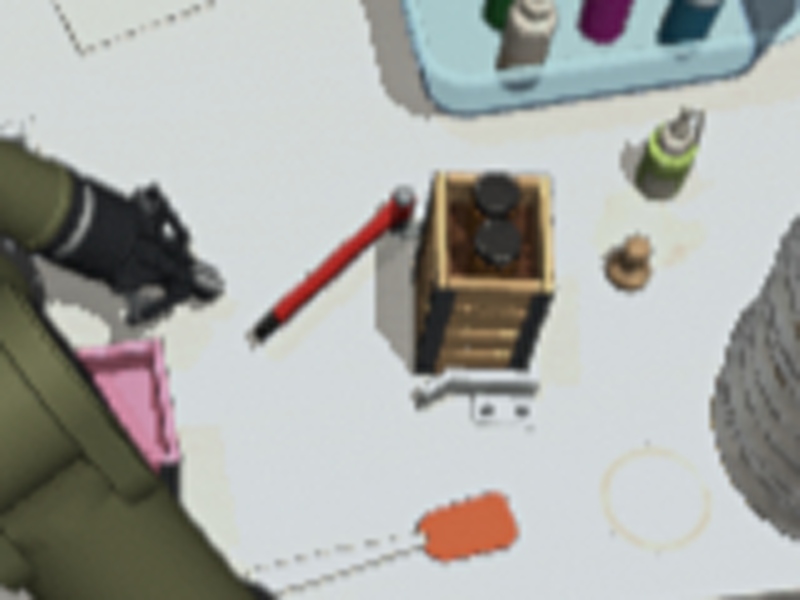

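Call:
servo_tool(steps="-0.43 0.1 0.3 0 0 0 -1; -0.43 0.1 0.3 0 0 0 -1; -0.09 -0.23 0.1 0 0 0 -1; -0.11 -0.22 0.11 0 0 0 -1; -0.11 -0.21 0.11 0 0 0 -1; -0.12 -0.21 0.12 0 0 0 -1; -0.13 -0.2 0.13 0 0 0 -1; -0.13 -0.19 0.13 0 0 0 -1; -0.14 -0.18 0.14 0 0 0 -1; -0.15 -0.17 0.15 0 0 0 -1; -0.15 -0.16 0.15 0 0 0 -1; -0.16 -0.16 0.16 0 0 0 -1")

```text
time_s: 18.13
tcp_pos: [0.4836, -0.054, 0.0445]
tool_rot: [0.248, 0.704, 0.598, -0.291]
force: [1.5, 1.3, 0.2]
gripper_width: 0.0
```

```bash
python3 q.py g7
python3 - <<'E'
from arc import *
p,R,s=st(); d=p[:2]-np.array(bay[:2]); th=bay[2]
print(d@[np.cos(th),np.sin(th)],d@[-np.sin(th),np.cos(th)],s['force'])
out=[]
for a in np.linspace(.4,0,11)[1:]:
    q=P(a,.14,.021,.04); d=R.inv().apply(q-p)/.025; r=np.round(d,2); out.append(' '.join(f'{v:g}' for v in r)+' 0 0 0 -1'); p=p+R.apply(r*.025)
print('; '.join(out[:12]))
E
```

```text
18.1333 [ 0.48355709 -0.0539525   0.04453276] [-0.11 -0.7  -0.71] [-0.84  0.51  0.52  1.95  0.47  1.19 -0.76] 2.1596272225660004e-05
-0.03157281298400276 0.13882903615985437 [0.06840155 0.04535495 0.06556839]
-0.15 -0.16 0.41 0 0 0 -1; -0.14 -0.11 0.14 0 0 0 -1; -0.14 -0.09 0.15 0 0 0 -1; -0.15 -0.09 0.14 0 0 0 -1; -0.15 -0.08 0.15 0 0 0 -1; -0.15 -0.07 0.16 0 0 0 -1; -0.16 -0.07 0.15 0 0 0 -1; -0.15 -0.05 0.16 0 0 0 -1; -0.16 -0.05 0.15 0 0 0 -1; -0.16 -0.04 0.16 0 0 0 -1
```

View pics/g7_scene.png

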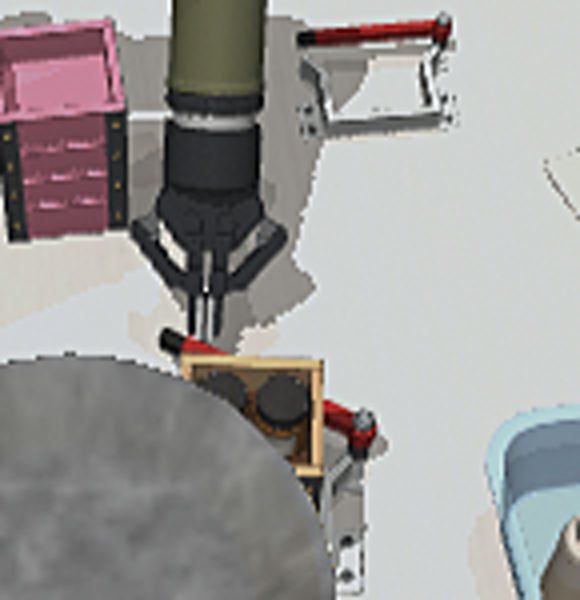

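View pics/g7_top.png

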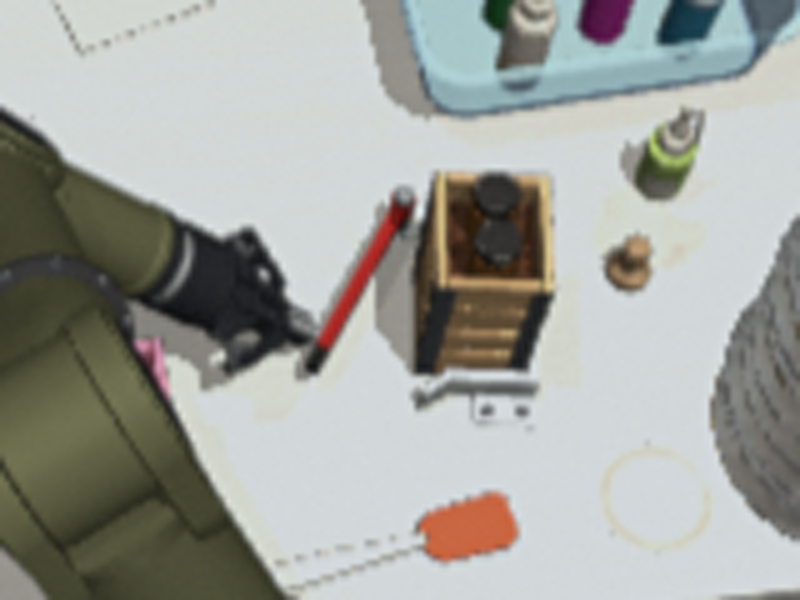

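Call:
servo_tool(steps="-0.1 -0.13 0.25 0 0 0 -1; -0.14 -0.11 0.16 0 0 0 -1; -0.14 -0.09 0.15 0 0 0 -1; -0.15 -0.09 0.15 0 0 0 -1; -0.15 -0.08 0.15 0 0 0 -1; -0.15 -0.07 0.16 0 0 0 -1; -0.16 -0.07 0.16 0 0 0 -1; -0.15 -0.05 0.16 0 0 0 -1")

```text
time_s: 18.9
tcp_pos: [0.4595, -0.0947, 0.0411]
tool_rot: [0.248, 0.704, 0.598, -0.292]
force: [-0.1, 0.9, 0.9]
gripper_width: -0.0003
```

```bash
python3 q.py g8
python3 - <<'E'
from arc import *
p,R,s=st(); d=p[:2]-np.array(bay[:2]); th=bay[2]
print(d@[np.cos(th),np.sin(th)],d@[-np.sin(th),np.cos(th)],s['force'])
E
```

```text
18.9 [ 0.45951234 -0.09468829  0.04108642] [-0.11 -0.7  -0.71] [-0.82  0.46  0.55  2.04  0.51  1.13 -0.77] -0.0002706777631901573
-0.04852565807396175 0.0949799465563451 [ 0.53148141 -0.23659274  0.06134809]
```

View pics/g8_top.png

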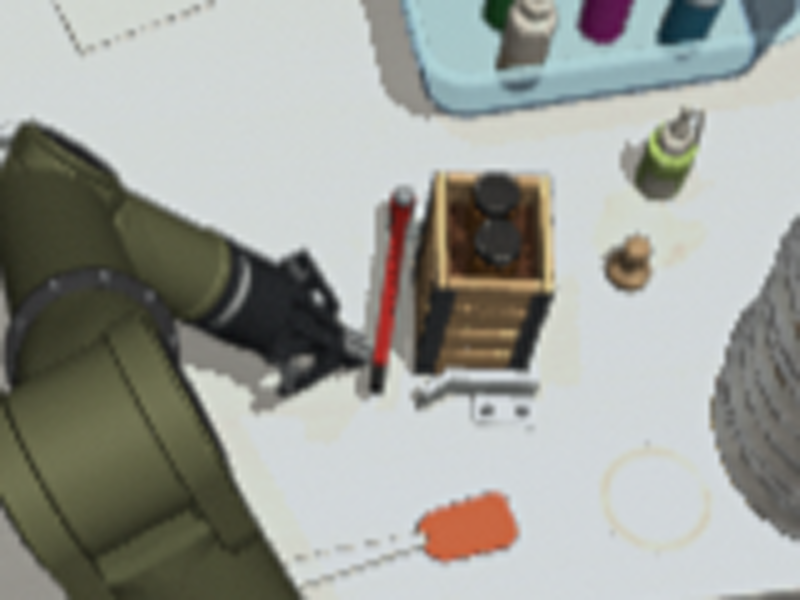

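Call:
servo_tool(steps="-0.11 -0.02 0.12 0 0 0 -1; -0.11 -0.02 0.12 0 0 0 -1; -0.11 0 0.12 0 0 0 -1; -0.06 0 0.06 0 0 0 -1")

```text
time_s: 19.33
tcp_pos: [0.456, -0.1087, 0.0404]
tool_rot: [0.248, 0.704, 0.598, -0.292]
force: [-1.2, 0.7, 0.5]
gripper_width: -0.0002
```

Call:
servo_tool(steps="-0.06 0 0.06 0 0 0 -1; -0.06 0 0.06 0 0 0 -1")

```text
time_s: 19.5
tcp_pos: [0.4559, -0.1109, 0.0402]
tool_rot: [0.247, 0.705, 0.598, -0.291]
force: [-2.9, 12.6, 7.4]
gripper_width: -0.0001
```

```bash
python3 q.py g9
python3 - <<'E'
from arc import *
p,R,s=st(); d=p[:2]-np.array(bay[:2]); th=bay[2]
print(d@[np.cos(th),np.sin(th)],d@[-np.sin(th),np.cos(th)],s['force'])
E
```

```text
19.5 [ 0.45588481 -0.11093723  0.04019232] [-0.11 -0.7  -0.71] [-0.81  0.45  0.56  2.06  0.53  1.11 -0.76] -6.548830454688426e-05
-0.04880999728027019 0.07949271103501841 [-1.92557191  6.91579432  0.3716187 ]
```

View pics/g9_top.png

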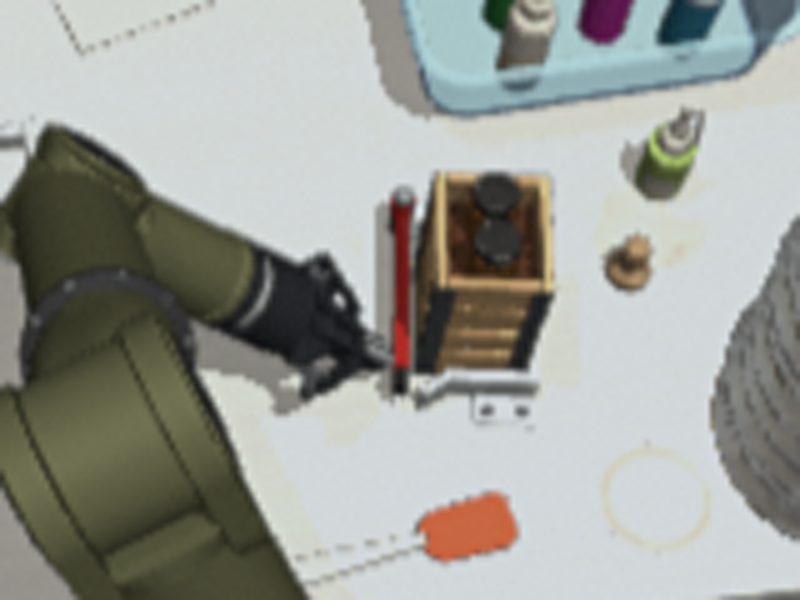

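Call:
servo_tool(steps="-0.04 0 0.04 0 0 0 -1; 0 0 0 0 0 0 -1")

```text
time_s: 19.77
tcp_pos: [0.4561, -0.1109, 0.0401]
tool_rot: [0.247, 0.704, 0.599, -0.29]
force: [-2.3, 10.0, 3.8]
gripper_width: -0.0001
```

Call:
servo_tool(steps="0.1 0 -0.1 0 0 0 -1; 0.3 0 -0.3 0 0 0 -1; 0.5 0 -0.5 0 0 0 -1; 0.5 0 -0.5 0 0 0 -1; 0 0 -0.8 0 0 0 -1; 0 0 -0.8 0 0 0 -1; 0 0 -0.8 0 0 0 -1; 0 0 0 0 0 0 -1; 0 0 0 0 0 0 -1")

```text
time_s: 20.52
tcp_pos: [0.4715, -0.0208, 0.0829]
tool_rot: [0.248, 0.704, 0.599, -0.29]
force: [-0.7, -0.1, 0.4]
gripper_width: 0.0002
```

```bash
python3 q.py g10
python3 - <<'E'
from ov import *
for n,b,s in(('top',(225,125,385,245),5),('scene',(200,150,345,300),4)):
    ov(pickle.load(open(n+'.pkl','rb')),(.4915,-.197,-.16),(.4915,-.197,-.16),0,b,s,f'pics/fin_{n}.png')
E
```

```text
20.5167 [ 0.47152924 -0.02084303  0.08290877] [-0.11 -0.7  -0.71] [-0.9   0.44  0.51  1.94  0.46  1.29 -0.78] 0.0001852397648640261
```

View pics/fin_top.png

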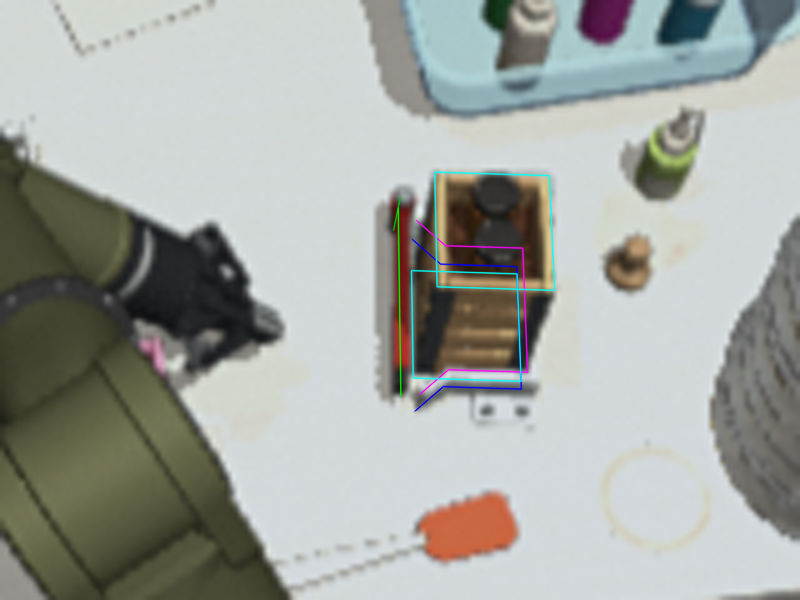

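View pics/g10_scene.png

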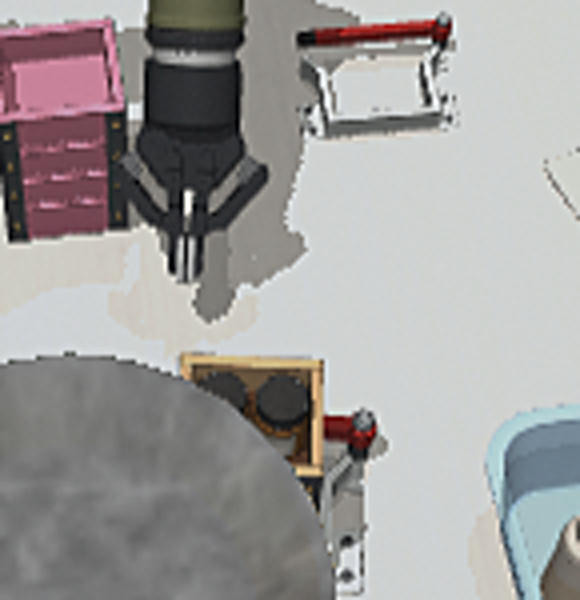

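View pics/g10_top.png

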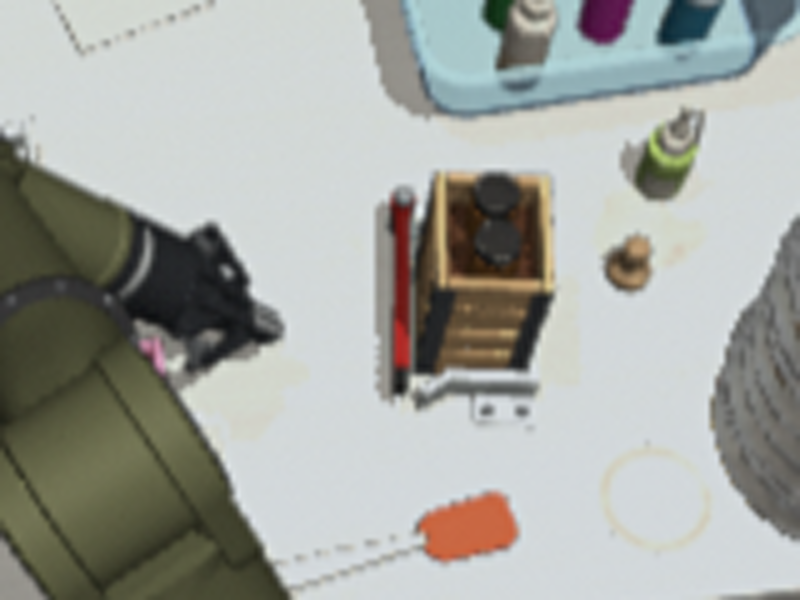

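Run:
```python
from bench import close_job, telemetry
print(telemetry.observe()['force']); print(close_job())
```

```text
[-0.36397874 -0.33428252 -1.0398037 ]
the job is handed in; nothing more can be done
None
```

The crate stands home in the larger bay with the red gate shut behind it, and I handed the job in at about 20.5 s, with the fingers clear of everything.

- **Crate:** I pushed it with two tilted fingers about 25 mm up. It slid upright at 5–6 N until the force rose to about 17 N and it stopped against the end wall.
- **Gate:** I swung the bar round with closed fingers. It stopped at the shut position, at up to about 12 N.

In the last top picture the crate and gate sit within a few millimetres of their modelled home and shut positions, with a visible gap between them. Both jars are standing, and the bystanders in view (bottle and stamp) have not moved. I did not check the remaining ones (clear packs, timer and mould) individually at the end.

From the scene camera the grey drum hides most of the bay, so the home position rests on the top view and the contact forces. The two cameras' positions differed by about 3–5 mm, so I used a bay position between them.

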